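# Move a plaster heel cast into its case with a lifter

## Robot

A 6-joint arm with a two-finger parallel gripper is mounted at the origin on a cart in front of the work surface, level with it; the furniture and walls round the work are solid. World frame = base frame: x ahead of the robot, y to its left, z up, the work surface at z = 0. Lengths are in m, angles in rad, forces in N, time in s.
With the tool pointing down it reaches from about 0.3 to 0.85 m from the base axis. Payload 5.4 kg.
Tool frame: the origin (TCP) lies at the very end of the fingers, on their centre line; the grasp point (between the pads) lies 19 mm behind it; z points along the fingers, y is the line along which they close (so a half turn about z gives the same grasp; the last joint's range is limited). The gripper opens to 85 mm and grips with 20 to 120 N. Pads are 22 mm wide; open, the fingers measure 114 mm over their backs; the gripper's body (76 mm by 85 mm) begins 54 mm behind the grasp point. The pads swing forward as they close: fully open they stand 13 mm farther back than shut.
Start: joints at [-1.451, 0.158, 1.597, -0, 1.386, -0.21], TCP at [0.186, -0.544, 0.209] pointing down, gripper open.
Joint ranges: [-2.91, 2.91], [-0.94, 2.29], [0.18, 2.7], [-1.29, 4.43], [0.17, 2.64], [-3, 3]. Speed limits (rad/s): [2.57, 2.57, 3.14, 3.14, 3.14, 3.14].

## Interface

Orientations are given as [roll, pitch, yaw] about the fixed x, y, z axes, in that order (R = Rz(yaw) Ry(pitch) Rx(roll)).
In Python, from rig import arm gives the robot as it stands. The module is installed in compiled form; this text tells all that it offers.
- The arm moves only by the tool servo_tool, never from a script. Its argument "deltas" is one flat list of numbers, 6 for each row, row after row: the shift along the tool's x, y, z normalised to -1 to 1, where 1 is 0.5 m, then the turn, a rotation vector about the tool's x, y, z normalised to -1 to 1, where 1 is 90 degrees. In form: [dx, dy, dz, ax, ay, az, dx, dy, dz, ax, ay, az, ...]. A call has 1 to 8 rows; each row shifts and turns the commanded pose from where the row before left it, along the tool's axes as they then stand; what a row does not reach is not made up. A row lasts 1/10 s, in which the tool goes at most 50 mm and 8.59 degrees, less where a joint would pass 70% of its speed; a pose out of reach is approached as far as the arm can. A call with a number of a shift or a turn outside -1 to 1 is refused whole. A call with a gripper value outside its range is refused whole. "gripper" is the opening, from -1 (shut) to 1 (fully open), set as the call begins (left out, the last holds). The fingers move at their own pace and stop on an object; the grip force is fixed at half the most. Time passes only in rows, so rows that do not move let the fingers close. It gives the time, the measured TCP pose, the force, the opening and the grip force at its end, in the units of the state.
- arm.get_obs(): the state, without advancing time (a new reading comes with each control period).
- arm.read_camera(name): name is "scene" or "top"; returns (picture, depth): 400x640x3 uint8, blue, green, red; 400x640 float32, m along the optical axis (not along the pixel's ray), 0 where there is no reading.
- arm.calibration(name): a dict with "mtx" (3x3 intrinsics, pixels), "k1" (the pictures are not rectified: a ray, as slopes to the right and down, at radius r is drawn at 1 + k1 r^2 times it, then the intrinsics apply), "rvec" (rotation vector, rad) and "tvec" (3), from world to camera coordinates, as OpenCV has them. Camera axes: x right, y down, z forward; pixel columns grow to the right and rows downward; lengths in m; the calibration is good to about 2 mm. A picture is of the moment at which its call begins. calibration takes no time and is no camera call.
- arm.close_job(): hands the job in; it is judged then, once.
The state is a dict: "time": time; "joint_positions": joint angles; "dq": joint speeds; "effort": joint torques, N m; "tcp_pos": TCP position; "ee_rot": TCP orientation; "force": force on the tool from outside, world axes, zero at the start; "moment": the same for the moment, N m; "finger_gap": opening from 0.0 (shut) to 1.0 (fully open); "grasp_force": force on a finger pad.
Only numpy, scipy, OpenCV 4.12 (cv2) and the standard library are available. Lean on these libraries where they do the work, as an engineer would, in place of code of your own. Each camera call takes 0.05 s, during which the arm holds its last target. There are 200 camera calls.

## Task

The white heel cast in the drying tray is dry: slide the steel lifter under it, carry it on the blade to the grey case and set it gently on the two black foam bearers inside, then draw the lifter out. Lay the lifter flat on the desk, and shut the case's clear cover fully over the cast. The casts are fragile: do not touch them with the gripper, keep the white one level, and leave the pink cast and everything else on the desk where it is.

Things in the scene. Friction and masses are not known exactly. Their poses are not given: they have to be found in the camera images.
- heel_white: off-white plaster heel cast, tread print on top: rounded slab 92 (x) x 100 (y) x 16 mm (18 with the print), 0.14 kg. Origin: centre of its underside, z up. Underside flat for |x| < 20 mm, feathering up to 8 mm above the tray at the edges x = +-45 mm, so a thin blade can enter from -x. Lies in one of the tray's two bays, its x axis roughly along the tray's
- heel_pink: the same cast in pink plaster, in the other bay; stays where it is
- tray: fixed white drying tray, 140 (x) x 250 (y) mm. Origin: in its underside, midway in y; floor top at z = 4 mm. Aluminium rim 18 mm high at the back (inner face x = +56 mm) and sides; open front at x = -78 mm. Two bays at y = +60 and -60 mm; between them a rib 4 mm thick, 12 mm high, from x = -20 mm to the back. A pushed cast slides back until it meets the rim (cast centre at x = about 10 mm)
- lifter: steel lifter (cranked spatula), 0.15 kg, lying on its blade. Origin: underside centre of the blade, z up, x from handle to tip. Polished blade 104 (x, -52 to +52 mm) x 56 (y) x 2 mm. A neck rises from x = -42 mm to the black handle: level, x = -74 to -154 mm, 20 mm wide (y), 24 mm high, centred 42 mm above the blade's underside
- lifter_grip (a point): where to grip the lifter's handle: 92 mm behind the blade's centre, 42 mm above its underside; axes as the lifter's; fingers close along y on the 20 mm width
- case: fixed grey case, 124 (x) x 126 (y) x 44 mm, front open (x = -62 mm). Origin: centre of its underside. Floor top z = 4 mm. Two black foam bearers along x (-51 to +47 mm), tops at z = 22 mm, y = 36 to 50 and -36 to -50 mm; between them 72 mm free, where the blade goes down and is drawn out to -x. Side walls' inner faces y = +-57 mm, back wall's x = +54 mm. The cast belongs centred on the bearers
- cover (a joint): hinge of the clear cover, rad: 0 = shut, 1.57 = upright, about 2 = leaning back open; stiff, stays where it is left
- cover_hinge (a point): middle of the cover's hinge line, at x = 62, z = 46.5 mm in the case; axes as the case's (the hinge line is y)
- cover_edge (a point): middle of the cover's free edge on its outer face, 124 mm from the hinge line; turns with the cover. The cover is a plate 126 mm wide, 3 mm thick, with an 18 mm flap at the free edge pointing down when shut, and a black tab 40 mm wide reaching 13 mm beyond the edge
- jar: clear jar with a grey lid, 58 mm across, 98 mm high; bystander; origin under its centre
- brush: powder brush lying, 144 mm long (y), 17 mm thick; bystander
- tube_blue: sample tube with a blue cap lying, 80 mm long (y), 17 mm thick; bystander
- tube_red: sample tube with a red cap lying, 80 mm long (y), 17 mm thick; bystander
- marker: black and white marker lying, 135 mm long (y), 16 mm thick; bystander
- usb: red USB stick lying, 18 x 58 (y) x 9 mm; bystander

How it is judged:
On the way, in this order (a step that is already met when the one before it is completed fails the run):
1. the white cast is carried on the lifter, clear of the tray (height (world z) of heel_white above 0.04 m and contact force between heel_white and lifter above 0.5 N and contact force between heel_white and tray below 0.05 N and contact force between heel_white and heel_pink below 0.05 N), for 0.3 s.
2. the white cast rests on the case's bearers, the lifter no longer touching it (x of heel_white in the frame of case between -0.014 and 0.01 m and y of heel_white in the frame of case between -0.01 and 0.01 m and z of heel_white in the frame of case between 0.018 and 0.026 m and angle between heel_white's own z axis and vertical below 0.06 rad and contact force between heel_white and lifter below 0.05 N and contact force between heel_white and case above 0.5 N), for 0.3 s.
3. the cover is shut over the cast (x of heel_white in the frame of case between -0.014 and 0.01 m and y of heel_white in the frame of case between -0.01 and 0.01 m and z of heel_white in the frame of case between 0.018 and 0.026 m and angle between heel_white's own z axis and vertical below 0.06 rad and value of joint cover below 0.06 rad), for 0.2 s.
At the end, for the whole second after the job is handed in: The white cast lies level on the bearers, its centre within 10 mm of the case's middle to the sides and between 14 mm in front of and 10 mm behind it; the cover is shut (below 0.06 rad); the lifter lies flat and at rest on the desk, touching neither tray, case nor cast (all of step 3 and contact force between heel_white and lifter below 0.05 N and contact force between heel_white and case above 0.5 N and linear speed of each of heel_white, lifter below 0.02 m/s and height (world z) of lifter below 0.006 m and angle between lifter's own z axis and vertical below 0.06 rad and contact force between lifter and tray below 0.05 N and contact force between lifter and case below 0.05 N).
It fails at once if the gripper touches a cast (contact force between any of heel_white, heel_pink and the fingers above 0.3 N).
It fails at once if the white cast tips by more than 0.35 rad (angle between heel_white's own z axis and vertical above 0.35 rad).
It fails at once if the white cast is dropped into the case, or jammed against case or tray (more than 25 N) (contact force between heel_white and case above 25 N or contact force between heel_white and tray above 25 N).
It fails at once if the pink cast is shifted by more than 15 mm (distance of heel_pink from where it was at the start of the episode above 0.015 m).
It fails at once if the jar, brush, a tube, the marker or the USB stick is shifted by more than 25 mm (distance of any of jar, brush, tube_blue, tube_red, marker, usb from where it was at the start of the episode above 0.025 m).
It also fails if it takes over 72 s, if anything falls off the work surface, if the arm or the gripper's body presses on something with over 40 N, if the wrist force passes 120 N, or if a joint passes its speed limit or range.

## Working session

There is one attempt and no reset: what is moved stays moved. The work goes in short steps, Python scripts to look and compute and a tool call to move; the robot and the scene stay as the last step left them, time stands still between calls to the robot, and variables do not carry over. Pictures are saved under pics/ and viewed, at most 10 in all, crops included, and the job is handed in when it is done.

Besides the shell and the picture viewer there is one more tool, called as a command line: name --argument value ..., lists and objects as JSON in quotes. servo_tool: Moves the arm, as the interface text tells. Scaled input: -1 to 1 covers 0.5 m each way for a shift and 90 degrees each way for a turn. Its arguments: {"type":"object","properties":{"deltas":{"type":"array"},"gripper":{"type":"number"}},"required":["deltas"]}

```bash
mkdir -p pics; cat > h.py <<'E'
import numpy as np, cv2
from rig import arm
from scipy.spatial.transform import Rotation as R
def shot(n,save=None):
    im,d=arm.read_camera(n); np.savez(f'{n}.npz',im=im,d=d)
    if save: cv2.imwrite(f'pics/{save}.png',im)
    return im,d
def load(n):
    z=np.load(f'{n}.npz'); return z['im'],z['d']
def cal(n):
    c=arm.calibration(n); k=np.array([c['k1'],0,0,0,0.]); return np.array(c['mtx']),k,cv2.Rodrigues(np.array(c['rvec'],float))[0],np.array(c['tvec'],float).ravel()
def rays(n,uv):
    K,k,Rm,t=cal(n); p=cv2.undistortPoints(np.array(uv,float).reshape(-1,1,2),K,k).reshape(-1,2)
    return np.c_[p,np.ones(len(p))]@Rm, -Rm.T@t
def atz(n,uv,z):
    r,c=rays(n,uv); return c+r*((z-c[2])/r[:,2])[:,None]
def dep(n,uv,d):
    r,c=rays(n,uv); return c+r*np.array([d[int(v),int(u)] for u,v in uv])[:,None]
def cloud(n,d):
    v,u=np.mgrid[:400,:640]; r,c=rays(n,np.c_[u.ravel(),v.ravel()]); return (c+r*d.reshape(-1,1)).reshape(400,640,3)
def st():
    o=arm.get_obs(); print({k:np.round(o[k],4).tolist() for k in('time','tcp_pos','ee_rot','joint_positions','force','finger_gap','grasp_force')})
E
python3 - <<'E'
from h import *
st()
for n in('top','scene'):
    shot(n,n+'0'); K,k,Rm,t=cal(n); print(n,K[0,0],k[0],-Rm.T@t,Rm[2])
E
```

```text
{'time': 0.0, 'tcp_pos': [0.1861, -0.5434, 0.2084], 'ee_rot': [-3.1398, -0.0004, 0.3298], 'joint_positions': [-1.4511, 0.159, 1.5982, 0.0, 1.3862, -0.2101], 'force': [0.4035, -0.8323, 0.5122], 'finger_gap': 1.0002, 'grasp_force': 0.0}
top 372.0646317630416 -0.08156168860831811 [0.41516035 0.04632676 0.98096321] [ 0.14651449 -0.01183175 -0.98913776]
scene 457.97484477790164 -0.058344112186568285 [0.06670102 0.6892091  0.91833095] [ 0.42495374 -0.55952483 -0.71158014]
```

View pics/top0.png

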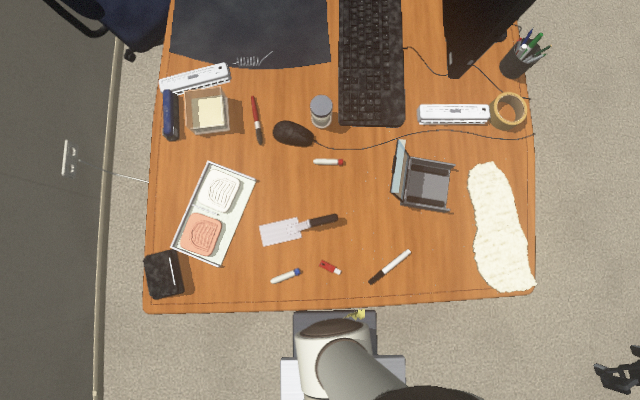

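View pics/scene0.png

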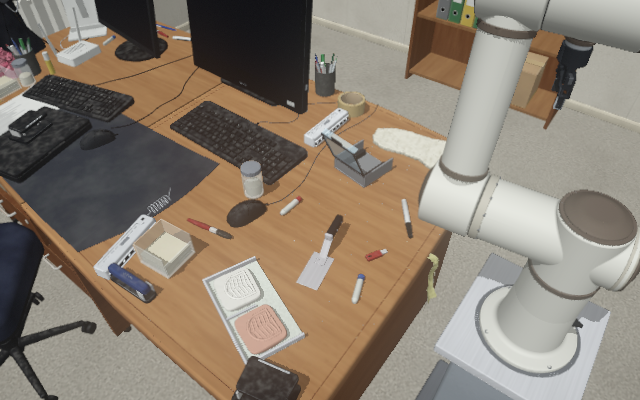

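```bash
python3 - <<'E'
from h import *
t,d=load('top'); s,ds=load('scene')
def crop(i,x0,y0,x1,y1,f): return cv2.resize(i[y0:y1,x0:x1],None,fx=f,fy=f,interpolation=cv2.INTER_CUBIC)
cv2.imwrite('pics/c1.png',crop(t,165,155,345,275,4.4))
a=crop(t,385,130,465,215,5); b=crop(s,315,120,405,195,4.4); 
h=max(a.shape[0],b.shape[0]); pad=lambda i:cv2.copyMakeBorder(i,0,h-i.shape[0],0,0,cv2.BORDER_CONSTANT)
cv2.imwrite('pics/c2.png',np.hstack([pad(a),pad(b)]))
P=cloud('top',d)
for n,uv in dict(desk=(300,260),white=(220,190),pink=(203,232),trayfloor=(240,205),blade=(275,232),handle=(325,220),casefl=(432,188)).items(): print(n,P[uv[1],uv[0]].round(4))
E
```

```text
desk [4.012e-01 1.045e-01 1.000e-04]
white [0.5854 0.3113 0.0249]
pink [0.4765 0.3554 0.0178]
trayfloor [0.5479 0.2627 0.0033]
blade [0.4749 0.1693 0.0035]
handle [0.5    0.038  0.0526]
casefl [ 0.5856 -0.2515  0.0053]
```

View pics/c1.png

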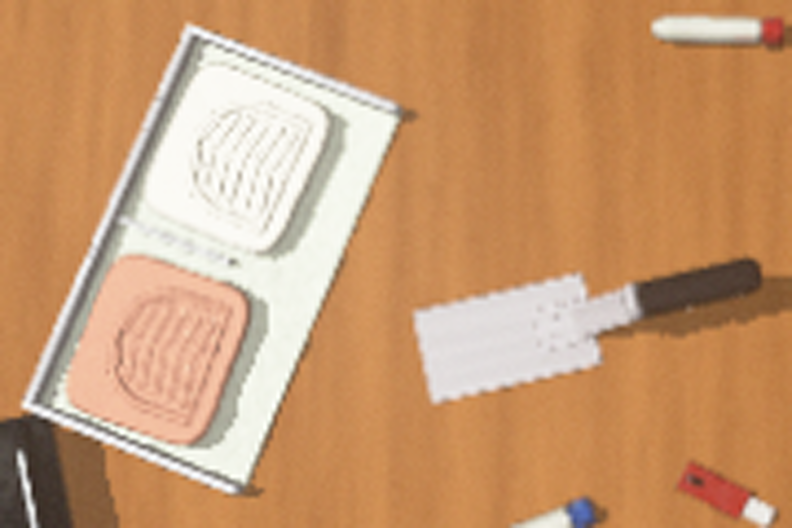

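View pics/c2.png

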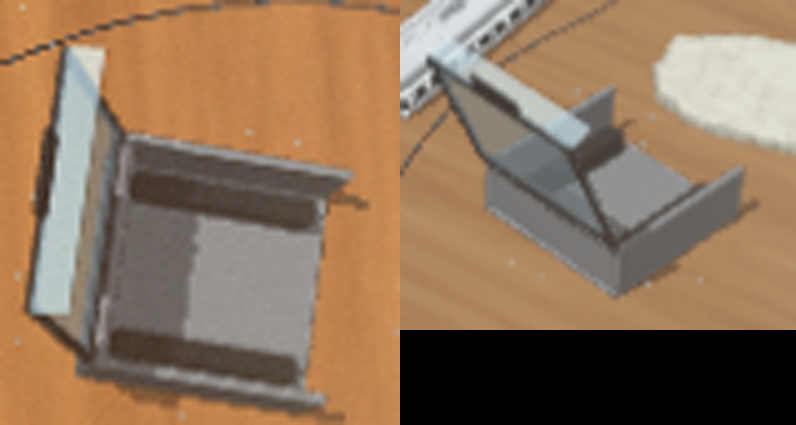

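Top view: white cast in the upper bay (crop c1 centre ≈ (240,158)), and the tray's open side faces right. The lifter's blade corners are at about (413,313), (580,275), (603,362) and (433,402) in c1. The case opens to the right, and its cover leans left.

```bash
cat > fit.py <<'E'
from h import *
from scipy.optimize import least_squares
def fit(n,uv,model):   # model pts (local xyz) -> SE2, minimising world error on plane z
    W=np.vstack([atz(n,[p],m[2]) for p,m in zip(uv,model)])[:,:2]; M=np.array(model)[:,:2]/1.
    f=lambda q:((np.c_[np.cos(q[2])*M[:,0]-np.sin(q[2])*M[:,1],np.sin(q[2])*M[:,0]+np.cos(q[2])*M[:,1]]+q[:2])-W).ravel()
    r=least_squares(f,[*W.mean(0),1.5]); return r.x, (r.fun.reshape(-1,2)*1000).round(1)
E
python3 - <<'E'
from fit import *
c1=lambda L:[(165+(x+.5)/4.4-.5,155+(y+.5)/4.4-.5) for x,y in L]
c2=lambda L:[(385+(x+.5)/5-.5,130+(y+.5)/5-.5) for x,y in L]
mm=lambda L:[tuple(np.array(p)/1000) for p in L]
res={}
for n,uv,m in [
 ('lifter',c1([(413,313),(580,275),(603,362),(433,402)]),mm([(52,-28,2),(-52,-28,2),(-52,28,2),(52,28,2)])),
 ('tray',c1([(190,27),(400,112),(245,490),(25,405)]),mm([(58,-125,18),(-78,-125,4),(-78,125,4),(58,125,18)])),
 ('case_bearers',c2([(133,172),(318,203),(318,228),(112,330),(300,358),(298,383)]),mm([(47,-50,22),(-51,-50,22),(-51,-36,22),(47,36,22),(-51,36,22),(-51,50,22)])),
 ('case_walls',c2([(352,173),(125,132),(325,403)]),mm([(-62,-63,44),(62,-63,44),(-62,63,44)]))]:
    q,e=fit('top',uv,m); res[n]=q; print(n,q.round(4),np.degrees(q[2]).round(1),e.tolist())
im,d=load('top'); P=cloud('top',d)
# cast: cloud above 12mm near tray bay
def loc(q,P): 
    c,s=np.cos(q[2]),np.sin(q[2]); X=P[...,:2]-q[:2]; return np.stack([X[...,0]*c+X[...,1]*s,-X[...,0]*s+X[...,1]*c,P[...,2]],-1)
L=loc(res['tray'],P).reshape(-1,3)
for nm,sg in(('white',-1),('pink',1)):
    k=(abs(L[:,0]+5)<57)&(L[:,1]*sg>6)&(L[:,1]*sg<118)&(L[:,2]>.014)&(L[:,0]<.05)
    r=cv2.minAreaRect((L[k,:2]*1000).astype(np.float32)); print(nm,r,k.sum(),np.percentile(L[k],[1,99],axis=0).round(4).tolist(),np.median(L[k,2]))
C=loc(res['case_bearers'],P).reshape(-1,3)
for z0,z1 in((.019,.025),(.040,.048)):
    k=(abs(C[:,0])<.075)&(abs(C[:,1])<.075)&(C[:,2]>z0)&(C[:,2]<z1); print(z0,k.sum(),np.percentile(C[k],[2,50,98],axis=0).round(4).tolist())
F=loc(res['lifter'],P).reshape(-1,3); k=(F[:,0]<-.06)&(F[:,0]>-.18)&(abs(F[:,1])<.03)&(F[:,2]>.03); print('handle',k.sum(),np.percentile(F[k],[2,50,98],axis=0).round(4).tolist())
k=(abs(F[:,0])<.06)&(abs(F[:,1])<.04)&(F[:,2]<.01); print('bladez',np.median(F[k&(abs(F[:,0])<.04)&(abs(F[:,1])<.02),2]))
for nm,uv,z in(('jar',(320,110),.098),('redt',(328,162),.01),('usb',(330,268),.009),('blue',(287,276),.01),('mark',(390,266),.01),('covtab',(393,164),.15)):print(nm,atz('top',[uv],z).round(3))
k=(C[:,0]>.03)&(C[:,0]<.2)&(abs(C[:,1])<.07)&(C[:,2]>.07); print('cover',k.sum(),np.percentile(C[k],[1,50,99],axis=0).round(4).tolist())
np.savez('res.npz',**res)
E
```

```text
lifter [0.4764 0.1566 1.7895] 102.5 [[0.4, 0.3], [1.6, -1.0], [-0.8, 0.3], [-1.1, 0.4]]
tray [0.5309 0.3401 1.1877] 68.1 [[2.0, -1.3], [3.2, -0.8], [-2.5, 2.4], [-2.7, -0.3]]
case_bearers [ 0.5908 -0.2337  1.3958] 80.0 [[-0.1, -1.9], [0.8, 0.8], [0.7, 2.3], [0.1, -2.6], [-0.5, 0.4], [-1.0, 0.9]]
case_walls [ 0.5919 -0.2334  1.3829] 79.2 [[1.0, -1.1], [1.0, 1.4], [-1.9, -0.3]]Traceback (most recent call last):
  File "<stdin>", line 19, in <module>
    return _quantile_unchecked(
        a, q, axis, out, overwrite_input, method, keepdims, weights)
    return _ureduce(a,
                    func=_quantile_ureduce_func,
    ...<5 lines>...
                    overwrite_input=overwrite_input,
                    method=method)
    r = func(a, **kwargs)
    result = _quantile(arr,
                       quantiles=q,
    ...<2 lines>...
                       out=out,
                       weights=wgt)
    slices_having_nans = np.isnan(arr[-1, ...])
                                  ~~~^^^^^^^^^
IndexError: index -1 is out of bounds for axis 0 with size 0
```

```bash
cat >> fit.py <<'E'
def loc(q,P): 
    c,s=np.cos(q[2]),np.sin(q[2]); X=P[...,:2]-q[:2]; return np.stack([X[...,0]*c+X[...,1]*s,-X[...,0]*s+X[...,1]*c,P[...,2]],-1)
def wld(q,L):
    L=np.atleast_2d(L).astype(float); c,s=np.cos(q[2]),np.sin(q[2]); return np.c_[q[0]+c*L[:,0]-s*L[:,1],q[1]+s*L[:,0]+c*L[:,1],L[:,2]]
E
python3 - <<'E'
from fit import *
res=dict(tray=np.array([.5309,.3401,1.1877]),case=np.array([.5912,-.2336,1.391]),lifter=np.array([.4764,.1566,1.7895])); np.savez('res.npz',**res)
for cam in('top','scene'):
    print(cam); P=cloud(cam,load(cam)[1])
    pc=lambda A,q=(2,50,98): (len(A),np.percentile(A,q,axis=0).round(4).tolist() if len(A) else 0)
    L=loc(res['tray'],P).reshape(-1,3)
    for nm,sg in(('white',-1),('pink',1)):
        k=(L[:,0]>-.062)&(L[:,0]<.054)&(L[:,1]*sg>.006)&(L[:,1]*sg<.118)&(L[:,2]>.0135)&(L[:,2]<.03)
        if k.sum(): r=cv2.minAreaRect((L[k,:2]*1000).astype(np.float32)); print(nm,np.round(r[0]),np.round(r[1]),r[2],pc(L[k]))
    C=loc(res['case'],P).reshape(-1,3)
    for z0,z1 in((.019,.025),(.040,.048)):
        k=(abs(C[:,0])<.075)&(abs(C[:,1])<.075)&(C[:,2]>z0)&(C[:,2]<z1)
        print('case',z0,pc(C[k]))
    F=loc(res['lifter'],P).reshape(-1,3); k=(F[:,0]<-.06)&(F[:,0]>-.18)&(abs(F[:,1])<.03)&(F[:,2]>.045); print('handle',pc(F[k]))
    k=(abs(F[:,0])<.04)&(abs(F[:,1])<.02)&(F[:,2]<.01); print('bladez',np.median(F[k,2]))
    k=(C[:,0]>.03)&(C[:,0]<.2)&(abs(C[:,1])<.07)&(C[:,2]>.07)&(C[:,2]<.3); print('cover',pc(C[k],(1,50,99)))
for nm,uv,z in(('jar',(320,105),.098),('redt',(328,162),.01),('usb',(330,268),.009),('blue',(287,276),.01),('mark',(390,266),.01)):print(nm,atz('top',[uv],z).round(3))
# overlay
def box(q,x0,x1,y0,y1,z): return wld(q,[(x0,y0,z),(x1,y0,z),(x1,y1,z),(x0,y1,z)])
q=res
polys=[box(q['tray'],-.078,.058,-.125,.125,.004),box(q['tray'],-.078,.058,-.125,.125,.018),box(q['case'],-.062,.062,-.063,.063,.044),box(q['case'],-.051,.047,.036,.05,.022),box(q['case'],-.051,.047,-.05,-.036,.022),box(q['lifter'],-.052,.052,-.028,.028,.002),box(q['lifter'],-.154,-.074,-.01,.01,.054)]
out=[]
for cam,rs in(('top',((165,155,345,275,4.4),(385,130,465,215,4))),('scene',((195,205,350,365,3),(315,120,405,195,4)))):
    K,k,Rm,t=cal(cam); im=load(cam)[0]
    for x0,y0,x1,y1,f in rs:
        c=cv2.resize(im[y0:y1,x0:x1],None,fx=f,fy=f,interpolation=cv2.INTER_CUBIC)
        for p in polys:
            uv=cv2.projectPoints(p,cv2.Rodrigues(Rm)[0],t,K,k)[0].reshape(-1,2); uv=(uv+.5-[x0,y0])*f-.5
            cv2.polylines(c,[uv.round().astype(int)],True,(0,255,0),1)
        out.append(c)
W=np.zeros((600,800,3),np.uint8)
a=cv2.resize(out[0],(440,293)); W[:293,:440]=a; W[:340,445:765]=out[1][:340]
b=cv2.resize(out[2],(290,300)); W[298:598,:290]=b; W[300-0+45:300+45+255,440:800]=out[3][:255,:360]
cv2.imwrite('pics/ov.png',W)
E
```

```text
top
white [  2. -59.] [100. 101.] 87.73470306396484 (1283, [[-0.0463, -0.1058, 0.017], [-0.0026, -0.0582, 0.0212], [0.043, -0.0112, 0.0254]])
pink [ 4. 64.] [104.  99.] 2.1693570613861084 (1285, [[-0.0461, 0.0168, 0.0173], [-0.0031, 0.0635, 0.0212], [0.0415, 0.1098, 0.0255]])
case 0.019 (381, [[-0.0482, -0.0584, 0.0194], [-0.002, 0.0353, 0.0227], [0.0463, 0.0629, 0.0249]])
case 0.04 (308, [[-0.058, -0.0633, 0.0406], [0.0247, 0.0011, 0.0445], [0.06, 0.0629, 0.0475]])
handle (252, [[-0.1507, -0.0084, 0.0477], [-0.1129, 0.0017, 0.054], [-0.0754, 0.0109, 0.0576]])
bladez 0.003141870994645468
cover (719, [[0.0728, -0.0633, 0.0716], [0.1044, 0.0034, 0.1616], [0.1207, 0.0621, 0.1722]])
scene
white [ -5. -63.] [112. 108.] 88.89029693603516 (1421, [[-0.0415, -0.108, 0.0148], [0.0036, -0.0553, 0.0193], [0.0467, -0.0095, 0.0232]])
pink [ 1. 64.] [ 93. 100.] 2.1599438190460205 (1673, [[-0.0421, 0.0176, 0.0153], [0.0025, 0.0674, 0.0195], [0.0449, 0.1116, 0.0233]])
case 0.019 (168, [[-0.0542, -0.06, 0.0192], [-0.0065, 0.0184, 0.0222], [0.0637, 0.0632, 0.0247]])
case 0.04 (115, [[-0.0582, -0.0614, 0.0401], [-0.0023, 0.0595, 0.0429], [0.0685, 0.0641, 0.0475]])
handle (197, [[-0.1469, -0.0085, 0.0455], [-0.1058, 0.0017, 0.0526], [-0.0716, 0.0097, 0.0568]])
bladez 0.001908412688675143
cover (688, [[0.0781, -0.0623, 0.0716], [0.1053, 0.0034, 0.1438], [0.1232, 0.062, 0.1706]])
jar [[0.785 0.046 0.098]]
redt [[0.66  0.027 0.01 ]]
usb [[0.38  0.027 0.009]]
blue [[0.361 0.138 0.01 ]]
mark [[ 0.382 -0.128  0.01 ]]
```

View pics/ov.png

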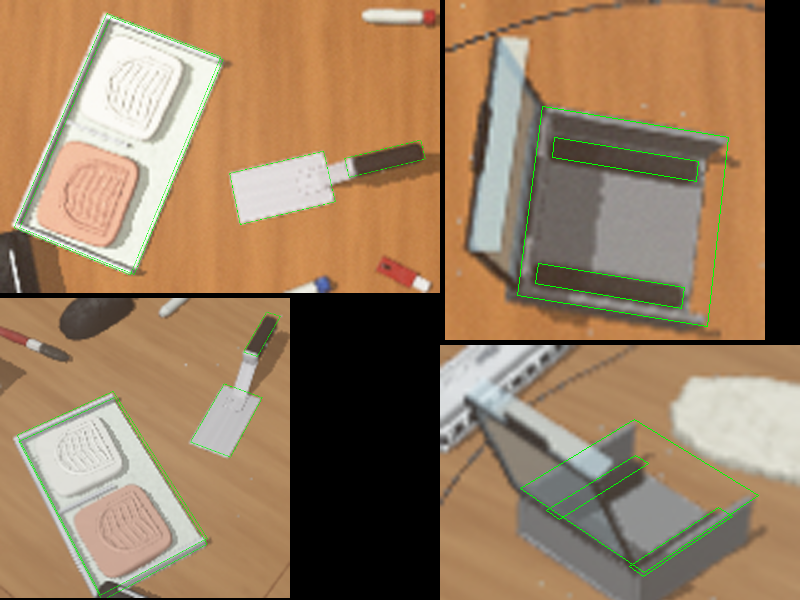

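Overlays match both cameras to within 1-2 mm: white cast at tray (≈-1, -58) mm, yaw near the tray's. Next I plan the approach to the handle.

```bash
cat > plan.py <<'E'
from fit import *
def plan(segs,dec=3,show=True):
    """segs: list of (target_xyz, [roll,pitch,yaw], n rows); prints rows of 8 as calls"""
    o=arm.get_obs(); p=np.array(o['tcp_pos']); r=R.from_euler('xyz',o['ee_rot']); rows=[]
    for tp,te,n in segs:
        tp=np.array(tp,float); tr=R.from_euler('xyz',te)
        for i in range(n):
            f=1/(n-i); row=np.r_[r.inv().apply((tp-p)*f)/.5,((r.inv()*tr).as_rotvec()*f)/(np.pi/2)].round(dec)
            p=p+r.apply(row[:3]*.5); r=r*R.from_rotvec(row[3:]*np.pi/2); rows.append(row+0)
    for i in range(0,len(rows),8): print(str([x for w in rows[i:i+8] for x in (int(v) if v==int(v) else float(v) for v in w)]).replace(' ',''))
    print('end',p.round(4),r.as_euler('xyz').round(4),'max',np.abs(rows).max(0))
q=dict(np.load('res.npz'))
PI=np.pi
E
python3 - <<'E'
from plan import *
y=1.783
plan([((.496,.067,.125),(PI,0,y),18),((.496,.067,.023),(PI,0,y),6)])
E
```

```text
[0.055,-0.053,0.009,0,0,-0.051,0.059,-0.048,0.009,0,0,-0.051,0.062,-0.044,0.009,0,0,-0.051,0.066,-0.039,0.009,0,0,-0.051,0.068,-0.033,0.009,0,0,-0.052,0.071,-0.027,0.01,0,0,-0.051,0.073,-0.022,0.009,0,0,-0.052,0.074,-0.016,0.01,0,0,-0.051]
[0.075,-0.01,0.009,0,0,-0.052,0.076,-0.003,0.01,0,0,-0.051,0.076,0.003,0.009,0,0,-0.052,0.076,0.009,0.01,0,0,-0.051,0.075,0.015,0.009,0,0,-0.052,0.073,0.021,0.01,0,0,-0.051,0.071,0.026,0.009,0,0,-0.052,0.069,0.032,0.01,0,0,-0.051]
[0.066,0.038,0.009,0,-0.001,-0.052,0.062,0.043,0.01,0,0,-0.051,0,0,0.034,0,0,0,0,0,0.034,0,0,0,0,0,0.034,0,0,0,0,0,0.034,0,0,0,0,0,0.034,0,0,0,0,0,0.034,0,0,0]
end [0.496  0.0669 0.0229] [-3.1415e+00 -2.0000e-04  1.7828e+00] max [0.076 0.053 0.034 0.    0.001 0.052]
```

servo_tool --deltas '[0.055,-0.053,0.009,0,0,-0.051,0.059,-0.048,0.009,0,0,-0.051,0.062,-0.044,0.009,0,0,-0.051,0.066,-0.039,0.009,0,0,-0.051,0.068,-0.033,0.009,0,0,-0.052,0.071,-0.027,0.01,0,0,-0.051,0.073,-0.022,0.009,0,0,-0.052,0.074,-0.016,0.01,0,0,-0.051]' --gripper 1

```text
time: 0.9
tcp_pos: [0.3242, -0.271, 0.1719]
ee_rot: [-3.141, -0.0, 0.977]
force: [1.0, 0.4, -0.4]
finger_gap: 1.001
grasp_force: 0.0
```

servo_tool --deltas '[0.075,-0.01,0.009,0,0,-0.052,0.076,-0.003,0.01,0,0,-0.051,0.076,0.003,0.009,0,0,-0.052,0.076,0.009,0.01,0,0,-0.051,0.075,0.015,0.009,0,0,-0.052,0.073,0.021,0.01,0,0,-0.051,0.071,0.026,0.009,0,0,-0.052,0.069,0.032,0.01,0,0,-0.051]'

```text
time: 1.7
tcp_pos: [0.4618, 0.0003, 0.134]
ee_rot: [-3.141, 0.0, 1.625]
force: [0.3, -0.4, 0.1]
finger_gap: 0.999
grasp_force: 0.0
```

servo_tool --deltas '[0.066,0.038,0.009,0,-0.001,-0.052,0.062,0.043,0.01,0,0,-0.051,0,0,0,0,0,0]'

```text
time: 2.0
tcp_pos: [0.4963, 0.0695, 0.1237]
ee_rot: [-3.14, -0.0, 1.789]
force: [-0.4, -0.3, 1.6]
finger_gap: 0.999
grasp_force: 0.0
```

```bash
python3 - <<'E'
from plan import *
st()
plan([((.496,.067,.023),(PI,0,1.783),7)])
E
```

```text
{'time': 2.0, 'tcp_pos': [0.4963, 0.0695, 0.1237], 'ee_rot': [-3.1403, -0.0001, 1.7886], 'joint_positions': [-0.1022, 0.0527, 1.888, -0.0004, 1.2021, -0.3199], 'force': [-0.4289, -0.2928, 1.6392], 'finger_gap': 0.9992, 'grasp_force': 0.0}
[-0.001,0,0.029,0,0,0.001,-0.001,0,0.029,0,0,0,-0.001,0,0.029,0,0,0.001,0,0,0.029,0,0,0,-0.001,0,0.029,0,0,0.001,0,-0.001,0.028,0,0,0,-0.001,0,0.029,-0.001,0,0.001]
end [0.4962 0.067  0.0228] [ 3.1413e+00 -1.0000e-04  1.7823e+00] max [0.001 0.001 0.029 0.001 0.    0.001]
```

servo_tool --deltas '[0,0,0.029,0,0,0.002,0,0,0.029,0,0,0.002,0,0,0.029,0,0,0,0,0,0.029,0,0,0,0,0,0.029,0,0,0,0,0,0.028,0,0,0,0,0,0.028,0,0,0,0,0,0,0,0,0]'

```text
time: 2.8
tcp_pos: [0.4941, 0.0659, 0.0221]
ee_rot: [-3.137, 0.0, 1.776]
force: [-1.5, -0.0, 0.2]
finger_gap: 0.998
grasp_force: 0.0
```

servo_tool --deltas '[0,0,0,0,0,0,0,0,0,0,0,0,0,0,0,0,0,0,0,0,0,0,0,0,0,0,0,0,0,0,0,0,0,0,0,0,0,0,0,0,0,0,0,0,0,0,0,0]' --gripper -1

```text
time: 3.6
tcp_pos: [0.4966, 0.0658, 0.0248]
ee_rot: [3.141, 0.002, 1.777]
force: [-0.6, -1.2, 3.9]
finger_gap: 0.208
grasp_force: 59.7
```

```bash
python3 - <<'E'
from plan import *
st()
im,d=shot('top'); P=cloud('top',d); shot('scene')
F=loc(q['lifter'],P).reshape(-1,3); k=(abs(F[:,0])<.04)&(abs(F[:,1])<.02)&(F[:,2]<.02); print('bladez',np.median(F[k,2]))
# tip blade entry targets
y=q['tray'][2]
for x in(-150,-60,2): print(x,wld(q['tray'],[(x/1000,-.058,0)]),'grip',wld(q['tray'],[(x/1000-.092,-.058,0)]))
E
```

```text
{'time': 3.6, 'tcp_pos': [0.4966, 0.0658, 0.0248], 'ee_rot': [3.141, 0.002, 1.7766], 'joint_positions': [-0.1088, 0.2025, 1.9468, -0.0021, 0.9911, -0.3134], 'force': [-0.5794, -1.1995, 3.9098], 'finger_gap': 0.2085, 'grasp_force': 59.7058}
bladez 0.0037368548305096727
-150 [[0.52862656 0.17929319 0.        ]] grip [[0.4942375  0.09396211 0.        ]]
-60 [[0.56226803 0.26276924 0.        ]] grip [[0.52787897 0.17743816 0.        ]]
2 [[0.58544327 0.32027496 0.        ]] grip [[0.55105421 0.23494389 0.        ]]
```

servo_tool --deltas '[0,0,-0.008,0,0,0,0,0,-0.008,0,0,0,0,0,-0.008,0,0,0,0,0,0,0,0,0]'

```text
time: 4.1
tcp_pos: [0.4964, 0.066, 0.0368]
ee_rot: [3.141, 0.002, 1.777]
force: [-0.4, -0.5, -0.4]
finger_gap: 0.208
grasp_force: 59.2
```

```bash
python3 - <<'E'
from plan import *
st()
im,d=shot('top');st(); P=cloud('top',d)
F=loc(q['lifter'],P).reshape(-1,3)
for x in(-.03,0,.03):
    k=(abs(F[:,0]-x)<.015)&(abs(F[:,1])<.02)&(F[:,2]<.03); print('bladez',x,np.median(F[k,2]),k.sum())
g=wld(q['tray'],[(-.155-.092,-.058,0)])[0]
z=arm.get_obs()['tcp_pos'][2]
plan([((g[0],g[1],z),(PI,0,q['tray'][2]),7)])
E
```

```text
{'time': 4.1, 'tcp_pos': [0.4964, 0.066, 0.0368], 'ee_rot': [3.141, 0.0018, 1.7765], 'joint_positions': [-0.1086, 0.1809, 1.9431, -0.0018, 1.0166, -0.3134], 'force': [-0.4247, -0.462, -0.357], 'finger_gap': 0.2079, 'grasp_force': 59.1593}
{'time': 4.15, 'tcp_pos': [0.4962, 0.066, 0.0365], 'ee_rot': [3.1413, 0.0017, 1.7765], 'joint_positions': [-0.1086, 0.1812, 1.9433, -0.0018, 1.0163, -0.3134], 'force': [0.5485, 0.5574, -0.865], 'finger_gap': 0.21, 'grasp_force': 59.1591}
bladez -0.03 0.014696755141481388 87
bladez 0 0.013511460654286378 44
bladez 0.03 0.013448682742852158 77
[0.007,0,0,0,0,0.054,0.007,0,0,0,0,0.053,0.007,-0.001,0,0,0,0.054,0.006,-0.001,0,0,0,0.053,0.006,-0.002,0,0,0,0.054,0.006,-0.003,0,0,0,0.053,0.007,-0.003,0,0.001,0.001,0.054]
end [0.4923 0.0896 0.0365] [-3.1411e+00 -3.0000e-04  1.1875e+00] max [0.007 0.003 0.    0.001 0.001 0.054]
```

servo_tool --deltas '[0.007,0,0,0,0,0.054,0.007,0,0,0,0,0.053,0.007,-0.001,0,0,0,0.054,0.006,-0.001,0,0,0,0.053,0.006,-0.002,0,0,0,0.054,0.006,-0.003,0,0,0,0.053,0.007,-0.003,0,0,0.001,0.054,0,0,0,0,0,0]'

```text
time: 4.95
tcp_pos: [0.4917, 0.0898, 0.036]
ee_rot: [-3.141, -0.0, 1.188]
force: [0.9, -0.2, -0.9]
finger_gap: 0.208
grasp_force: 59.1
```

```bash
python3 - <<'E'
from plan import *
im,d=shot('top','t1'); st(); P=cloud('top',d)
x0,y0,x1,y1=165,155,325,265
c=cv2.resize(im[y0:y1,x0:x1],None,fx=5,fy=5,interpolation=cv2.INTER_CUBIC); cv2.imwrite('pics/t1c.png',c)
g=wld(q['tray'],[(-.110-.092,-.058,0)])[0]; z=arm.get_obs()['tcp_pos'][2]
plan([((g[0],g[1],z),(PI,0,q['tray'][2]),4)])
E
```

```text
{'time': 5.0, 'tcp_pos': [0.4919, 0.0896, 0.0361], 'ee_rot': [3.1414, 0.0001, 1.1896], 'joint_positions': [-0.0619, 0.1807, 1.945, -0.0001, 1.0158, 0.3194], 'force': [-0.5817, 0.0257, -0.8607], 'finger_gap': 0.2066, 'grasp_force': 59.1388}
[0.022,0,0,0,0,0,0.023,0,0,0,0,0,0.022,0.001,0,0,0,0.001,0.023,0,0,0,0,0]
end [0.5091 0.1312 0.0361] [3.1414e+00 1.0000e-04 1.1880e+00] max [0.023 0.001 0.    0.    0.    0.001]
```

View pics/t1c.png

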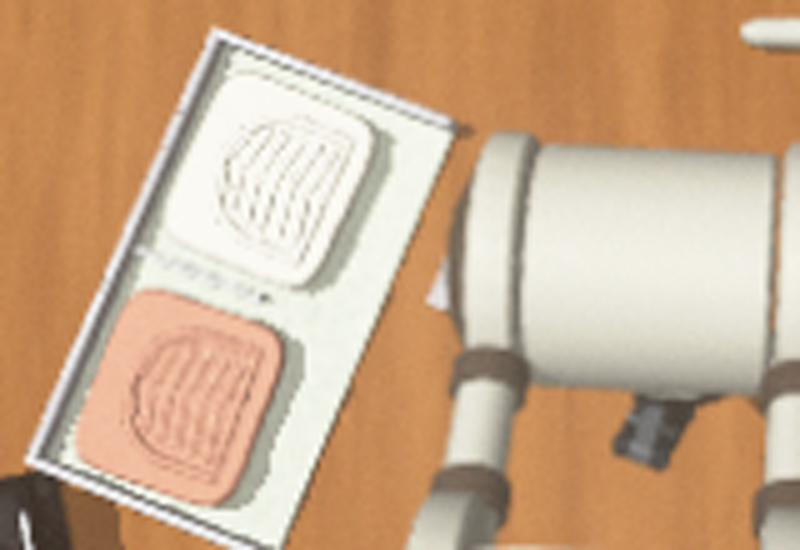

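The arm hides most of the blade; its near tip corner shows at about (430,303) in the crop. I check that as I advance.

servo_tool --deltas '[0.022,0,0,0,0,0,0.023,0,0,0,0,0,0.022,0,0,0,0,0.001,0.023,0,0,0,0,0,0,0,0.003,0,0,0,0,0,0.003,0,0,0,0,0,0.003,0,0,0,0,0,0,0,0,0]'

```text
time: 5.8
tcp_pos: [0.5085, 0.1309, 0.0314]
ee_rot: [-3.141, 0.0, 1.185]
force: [-0.1, -0.1, -1.6]
finger_gap: 0.211
grasp_force: 59.2
```

```bash
python3 - <<'E'
from plan import *
print(loc(q['tray'],atz('top',[(251-.4,215.6-.4)],.0135)))
im,d=shot('scene'); st(); P=cloud('scene',d); L=loc(q['tray'],P).reshape(-1,3)
for x in(-.13,-.11,-.09,-.07,-.06):
  for y in(-.075,-.058,-.04):
    k=(abs(L[:,0]-x)<.006)&(abs(L[:,1]-y)<.007)&(L[:,2]<.03); print(x,y,k.sum(),np.median(L[k,2]).round(4) if k.sum() else '',end='; ')
x0,y0,x1,y1=195,230,345,350
cv2.imwrite('pics/s1c.png',cv2.resize(im[y0:y1,x0:x1],None,fx=5,fy=5,interpolation=cv2.INTER_CUBIC))
E
```

```text
[[-0.10458428 -0.02946797  0.0135    ]]
{'time': 5.85, 'tcp_pos': [0.5087, 0.1309, 0.0316], 'ee_rot': [3.1415, 0.0001, 1.1854], 'joint_positions': [0.0217, 0.2479, 1.8754, -0.0002, 1.0182, 0.4072], 'force': [0.0803, -0.1482, -1.0479], 'finger_gap': 0.2116, 'grasp_force': 59.1539}
-0.13 -0.075 22 0.0075; -0.13 -0.058 23 0.0084; -0.13 -0.04 23 0.0065; -0.11 -0.075 21 0.0074; -0.11 -0.058 24 0.0073; -0.11 -0.04 27 0.0072; -0.09 -0.075 22 0.0069; -0.09 -0.058 23 0.0067; -0.09 -0.04 23 0.0071; -0.07 -0.075 24 0.0068; -0.07 -0.058 25 0.0061; -0.07 -0.04 26 0.0054; -0.06 -0.075 26 0.0067; -0.06 -0.058 27 0.0059; -0.06 -0.04 26 0.006;
```

View pics/s1c.png

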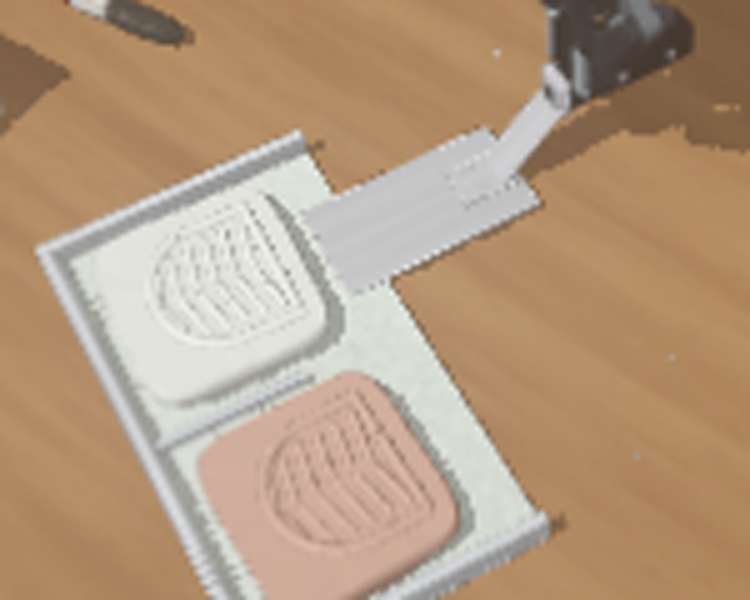

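servo_tool --deltas '[0,0,0.001,0,0,0,0.012,0,0,0,0,0,0.012,0,0,0,0,0,0.012,0,0,0,0,0,0.012,0,0,0,0,0,0.012,0,0,0,0,0,0,0,0,0,0,0]'

```text
time: 6.55
tcp_pos: [0.5205, 0.1598, 0.0313]
ee_rot: [3.141, -0.0, 1.187]
force: [0.6, 0.6, -1.1]
finger_gap: 0.213
grasp_force: 59.1
```

servo_tool --deltas '[0.008,0,0,0,0,0,0.008,0,0,0,0,0,0.008,0,0,0,0,0,0.008,0,0,0,0,0]'

```text
time: 6.95
tcp_pos: [0.5263, 0.1741, 0.0313]
ee_rot: [3.141, 0.0, 1.186]
force: [-1.2, -1.2, -1.3]
finger_gap: 0.207
grasp_force: 59.2
```

servo_tool --deltas '[0.008,0,0,0,0,0,0.008,0,0,0,0,0,0.008,0,0,0,0,0,0.008,0,0,0,0,0]'

```text
time: 7.35
tcp_pos: [0.5324, 0.189, 0.0313]
ee_rot: [3.141, -0.0, 1.186]
force: [-0.3, -1.7, -2.3]
finger_gap: 0.209
grasp_force: 59.1
```

servo_tool --deltas '[0.008,0,0,0,0,0,0.008,0,0,0,0,0,0.008,0,0,0,0,0,0.008,0,0,0,0,0]'

```text
time: 7.75
tcp_pos: [0.5384, 0.2037, 0.0313]
ee_rot: [3.141, 0.0, 1.186]
force: [-0.9, -0.9, -1.9]
finger_gap: 0.208
grasp_force: 59.1
```

```bash
python3 - <<'E'
from plan import *
im,d=shot('scene'); st(); P=cloud('scene',d); L=loc(q['tray'],P).reshape(-1,3)
k=(L[:,0]>-.062)&(L[:,0]<.058)&(L[:,1]<-.006)&(L[:,1]>-.118)&(L[:,2]>.0135)&(L[:,2]<.035)
print(np.percentile(L[k],[2,50,98],axis=0).round(4).tolist(), 'grip', loc(q['tray'],np.array(arm.get_obs()['tcp_pos'])))
x0,y0,x1,y1=195,230,345,350
cv2.imwrite('pics/s2c.png',cv2.resize(im[y0:y1,x0:x1],None,fx=5,fy=5,interpolation=cv2.INTER_CUBIC))
E
```

```text
{'time': 7.8, 'tcp_pos': [0.5386, 0.2043, 0.0314], 'ee_rot': [3.1408, -0.0007, 1.186], 'joint_positions': [0.1528, 0.3626, 1.7298, 0.0002, 1.0482, 0.5375], 'force': [-0.5021, -1.1021, -2.1676], 'finger_gap': 0.2104, 'grasp_force': 59.0895}
[[-0.0306, -0.1069, 0.0163], [0.0137, -0.0549, 0.0216], [0.056, -0.01, 0.026]] grip [-0.12306501 -0.05788988  0.03136648]
```

View pics/s2c.png

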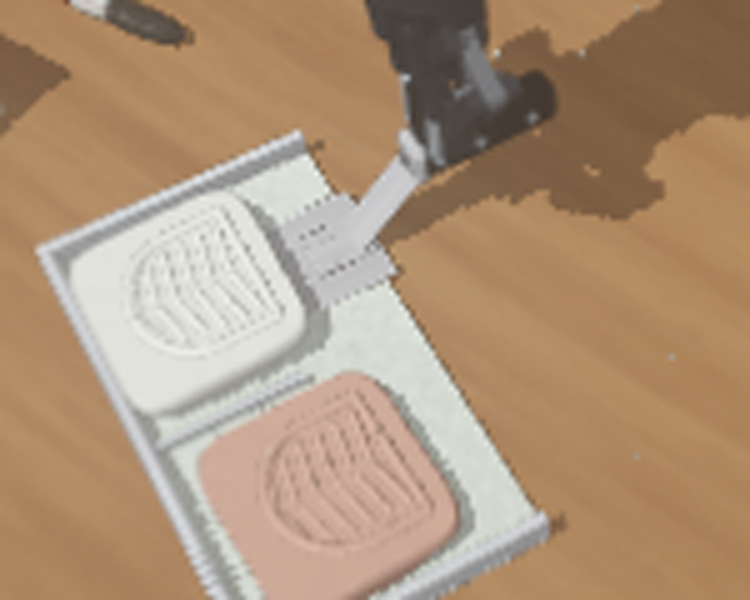

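The cast rests against the rim, lifted about 2 mm by the blade. I finish the insertion.

servo_tool --deltas '[0.008,0,0,0,0,0,0.008,0,0,0,0,0,0.008,0,0,0,0,0,0.008,0,0,0,0,0,0.008,0,0,0,0,0,0.008,0,0,0,0,0,0.006,0,0,0,0,0,0.006,0,0,0,0,0]'

```text
time: 8.6
tcp_pos: [0.5496, 0.2316, 0.0313]
ee_rot: [3.141, -0.0, 1.186]
force: [0.6, -0.9, -1.1]
finger_gap: 0.206
grasp_force: 59.1
```

servo_tool --deltas '[0.001,0,0,0,0,0,0,0,0,0,0,0,-0.002,0,-0.002,0,0,0,-0.002,0,-0.003,0,0,0,0,0,-0.004,0,0,0,0,0,-0.006,0,0,0]'

```text
time: 9.2
tcp_pos: [0.5489, 0.2299, 0.0389]
ee_rot: [3.141, -0.0, 1.186]
force: [0.4, -0.4, -2.7]
finger_gap: 0.211
grasp_force: 58.9
```

```bash
python3 - <<'E'
from plan import *
im,d=shot('scene'); st(); P=cloud('scene',d); L=loc(q['tray'],P).reshape(-1,3)
k=(L[:,0]>-.062)&(L[:,0]<.065)&(L[:,1]<-.004)&(L[:,1]>-.118)&(L[:,2]>.016)&(L[:,2]<.045)
A=L[k]; print(np.percentile(A,[2,50,98],axis=0).round(4).tolist(), 'grip', loc(q['tray'],np.array(arm.get_obs()['tcp_pos'])))
for x in(-.02,.01,.04):
    print([np.median(A[(abs(A[:,0]-x)<.006)&(abs(A[:,1]-y)<.008),2]).round(4) for y in(-.09,-.06,-.03)])
E
```

```text
{'time': 9.25, 'tcp_pos': [0.5494, 0.23, 0.0396], 'ee_rot': [3.1402, -0.0007, 1.1858], 'joint_positions': [0.1939, 0.3937, 1.6692, -0.0002, 1.0772, 0.579], 'force': [-0.2121, -0.1587, -3.027], 'finger_gap': 0.2091, 'grasp_force': 58.9788}
[[-0.0534, -0.1056, 0.0167], [0.0116, -0.0547, 0.0283], [0.0621, -0.0093, 0.033]] grip [-0.09520015 -0.05826002  0.03962783]
[np.float64(0.0295), np.float64(0.0301), np.float64(0.03)]
[np.float64(0.0288), np.float64(0.028), np.float64(0.0286)]
[np.float64(0.0279), np.float64(0.028), np.float64(0.0271)]
```

servo_tool --deltas '[0,0,-0.01,0,0.003,0,0,0,-0.02,0,0.004,0,0,0,-0.03,0,0.003,0,0,0,-0.03,0,0,0,0,0,-0.03,0,0,0,0,0,-0.02,0,0,0,0,0,-0.01,0,0,0,0,0,0,0,0,0]'

```text
time: 10.05
tcp_pos: [0.5492, 0.2292, 0.1149]
ee_rot: [3.14, -0.017, 1.186]
force: [1.4, 0.0, -2.8]
finger_gap: 0.211
grasp_force: 59.0
```

```bash
python3 - <<'E'
from plan import *
im,d=shot('scene'); st(); P=cloud('scene',d); L=loc(q['tray'],P).reshape(-1,3)
k=(L[:,0]>-.062)&(L[:,0]<.075)&(L[:,1]<-.0)&(L[:,1]>-.118)&(L[:,2]>.085)&(L[:,2]<.13)
A=L[k]; print(np.percentile(A,[2,50,98],axis=0).round(4).tolist(), 'grip', loc(q['tray'],np.array(arm.get_obs()['tcp_pos'])))
for x in(-.02,.01,.04):
    print([np.median(A[(abs(A[:,0]-x)<.006)&(abs(A[:,1]-y)<.008),2]).round(4) for y in(-.09,-.06,-.03)])
x0,y0,x1,y1=195,180,345,300
cv2.imwrite('pics/s3c.png',cv2.resize(im[y0:y1,x0:x1],None,fx=5,fy=5,interpolation=cv2.INTER_CUBIC))
E
```

```text
{'time': 10.1, 'tcp_pos': [0.5486, 0.2291, 0.1139], 'ee_rot': [3.1409, -0.0159, 1.186], 'joint_positions': [0.1853, 0.2866, 1.6427, 0.014, 1.2031, 0.5651], 'force': [-0.2255, -0.368, -2.4189], 'finger_gap': 0.2121, 'grasp_force': 58.9637}
[[-0.0538, -0.1047, 0.0905], [0.0069, -0.0533, 0.1061], [0.0542, -0.0103, 0.1102]] grip [-0.09631983 -0.05785131  0.11389031]
[np.float64(0.1077), np.float64(0.1073), np.float64(0.1074)]
[np.float64(0.1063), np.float64(0.1064), np.float64(0.1066)]
[np.float64(0.1062), np.float64(0.1074), np.float64(0.1057)]
```

View pics/s3c.png

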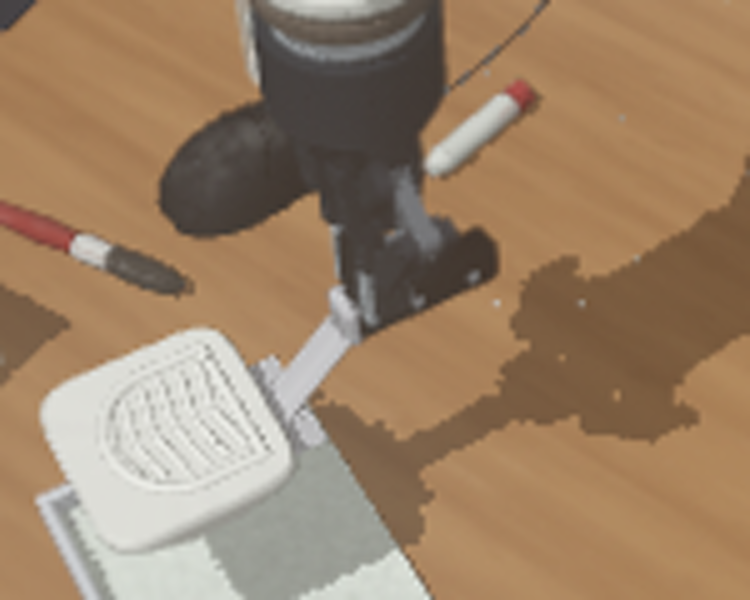

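```bash
python3 - <<'E'
from plan import *
for cam in('scene',):
    z=np.load('scene.npz'); P=cloud('scene',z['d']); L=loc(q['tray'],P).reshape(-1,3)
    k=(L[:,0]>-.062)&(L[:,0]<.075)&(L[:,1]<.005)&(L[:,1]>-.125)&(L[:,2]>.0995)&(L[:,2]<.13)&(z['im'].reshape(-1,3).min(1)>150)
    A=L[k]; print(k.sum(),np.percentile(A,[2,50,98],axis=0).round(4).tolist()); r=cv2.minAreaRect((A[:,:2]*1000).astype(np.float32)); print(r)
im,d=shot('top'); P=cloud('top',d); L=loc(q['tray'],P).reshape(-1,3)
k=(L[:,0]>-.062)&(L[:,0]<.075)&(L[:,1]<.005)&(L[:,1]>-.125)&(L[:,2]>.0995)&(L[:,2]<.125); A=L[k]; print(k.sum(),np.percentile(A,[2,50,98],axis=0).round(4).tolist()); st()
o=arm.get_obs(); c=q['case']; g=wld(c,[(-.1065,0,0)])[0]; p=o['tcp_pos']; print(g)
plan([((p[0],p[1],.24),(PI,-.016,1.186),8),((g[0],g[1],.24),(PI,-.016,c[2]),32)])
E
```

```text
1553 [[-0.054, -0.1052, 0.1019], [0.011, -0.0555, 0.1064], [0.0543, -0.0108, 0.1103]]
((-2.7033767700195312, -57.95024490356445), (101.77345275878906, 118.08124542236328), 88.56741333007812)
162 [[-0.0365, -0.0249, 0.1018], [-0.0077, -0.0166, 0.1068], [0.0266, -0.0093, 0.1106]]
{'time': 10.15, 'tcp_pos': [0.5481, 0.229, 0.1132], 'ee_rot': [-3.1413, -0.0152, 1.1859], 'joint_positions': [0.1852, 0.2873, 1.6433, 0.0139, 1.2031, 0.5652], 'force': [-1.4417, 0.1409, -3.6617], 'finger_gap': 0.2062, 'grasp_force': 58.9637}
[ 0.57215469 -0.33838323  0.        ]
[0,0,-0.032,0,0,0,0.001,0,-0.032,0,0,0,0,0,-0.032,0,0,0,0.001,0,-0.032,0,0,0,0,0,-0.031,0,0,0,0.001,0,-0.032,0,0,0,0,0,-0.031,0,0,0,0.001,0,-0.032,0,0,0]
[-0.032,0.015,0,0,0,-0.004,-0.032,0.014,0,0,0,-0.004,-0.033,0.014,-0.001,0,0,-0.004,-0.033,0.014,0,0,0,-0.004,-0.033,0.014,-0.001,0,0,-0.004,-0.033,0.014,0,0,0,-0.004,-0.033,0.013,-0.001,0,0,-0.004,-0.033,0.013,0,0,0,-0.004]
[-0.033,0.013,-0.001,0,0,-0.004,-0.033,0.013,0,0,0,-0.004,-0.033,0.013,-0.001,0,0,-0.004,-0.033,0.012,0,0,0,-0.004,-0.033,0.012,-0.001,0,0,-0.004,-0.033,0.012,0,0,0,-0.004,-0.033,0.012,-0.001,0,0,-0.004,-0.034,0.012,0,0,0,-0.004]
[-0.034,0.011,-0.001,0,0,-0.004,-0.034,0.011,0,0,0,-0.004,-0.034,0.011,-0.001,0,0,-0.004,-0.034,0.011,0,0,0,-0.004,-0.034,0.011,-0.001,0,0,-0.004,-0.034,0.01,0,0,0,-0.004,-0.034,0.01,-0.001,0,0,-0.004,-0.034,0.01,0,0,0,-0.004]
[-0.034,0.01,-0.001,0,0,-0.004,-0.034,0.01,0,0,0,-0.004,-0.034,0.009,-0.001,0,0,-0.004,-0.034,0.009,0,0,0,-0.005,-0.034,0.009,-0.001,0,0,-0.004,-0.035,0.009,0,0.001,0,-0.005,-0.034,0.008,-0.001,0,0,-0.004,-0.035,0.008,0,0.001,0.001,-0.005]
end [ 0.5722 -0.3384  0.2398] [-3.1413 -0.0166  1.3917] max [0.035 0.015 0.032 0.001 0.001 0.005]
```

servo_tool --deltas '[0,0,-0.01,0,0,0,0,0,-0.02,0,0,0,0,0,-0.035,0,0,0,0,0,-0.045,0,0,0,0,0,-0.045,0,0,0,0,0,-0.045,0,0,0,0,0,-0.035,0,0,0,0,0,-0.02,0,0,0]'

```text
time: 10.95
tcp_pos: [0.5487, 0.2274, 0.244]
ee_rot: [3.138, -0.018, 1.186]
force: [0.4, -1.2, -2.6]
finger_gap: 0.208
grasp_force: 59.0
```

servo_tool --deltas '[-0.01,0.005,0,0,0,-0.002,-0.02,0.01,0,0,0,-0.003,-0.03,0.014,-0.001,0,0,-0.004,-0.04,0.018,0,0,0,-0.005,-0.045,0.02,-0.001,0,0,-0.006,-0.045,0.02,-0.001,0,0,-0.006,-0.045,0.02,0,0,0,-0.006,-0.045,0.02,-0.001,0,0,-0.006]'

```text
time: 11.75
tcp_pos: [0.557, 0.072, 0.2394]
ee_rot: [-3.14, -0.015, 1.246]
force: [0.7, -1.0, -2.8]
finger_gap: 0.209
grasp_force: 59.0
```

servo_tool --deltas '[-0.045,0.018,-0.001,0,0,-0.006,-0.045,0.018,0,0,0,-0.006,-0.045,0.017,-0.001,0,0,-0.006,-0.045,0.017,0,0,0,-0.006,-0.04,0.014,-0.001,0,0,-0.006,-0.03,0.01,0,0,0,-0.005,-0.02,0.007,-0.001,0,0,-0.004,-0.01,0.003,0,0,0,-0.002]'

```text
time: 12.55
tcp_pos: [0.5658, -0.0765, 0.24]
ee_rot: [3.141, -0.016, 1.309]
force: [0.0, 0.5, -2.7]
finger_gap: 0.208
grasp_force: 59.0
```

```bash
python3 - <<'E'
from plan import *
st(); c=q['case']; g=wld(c,[(-.1065,0,0)])[0]
plan([((g[0],g[1],.24),(PI,-.016,c[2]),14)])
E
```

```text
{'time': 12.55, 'tcp_pos': [0.5658, -0.0765, 0.24], 'ee_rot': [3.1407, -0.0156, 1.3089], 'joint_positions': [-0.3551, 0.126, 1.5724, 0.0157, 1.4437, -0.0953], 'force': [0.007, 0.5459, -2.7148], 'finger_gap': 0.2076, 'grasp_force': 58.9511}
[-0.036,0.011,-0.001,0,0,-0.004,-0.036,0.01,-0.001,0,0,-0.004,-0.036,0.01,0,0,0,-0.004,-0.036,0.01,-0.001,0,0,-0.004,-0.036,0.01,0,0,0,-0.004,-0.036,0.009,-0.001,0,0,-0.004,-0.036,0.009,0,0,0,-0.004,-0.036,0.009,-0.001,0,0,-0.003]
[-0.037,0.009,0,0,0,-0.004,-0.036,0.009,-0.001,0,0,-0.003,-0.037,0.008,0,0,0,-0.004,-0.037,0.008,-0.001,0,0,-0.003,-0.036,0.008,0,0.001,0,-0.004,-0.037,0.008,-0.001,0,0,-0.003]
end [ 0.5722 -0.3385  0.2402] [ 3.141  -0.0155  1.3906] max [0.037 0.011 0.001 0.001 0.    0.004]
```

servo_tool --deltas '[-0.01,0.003,0,0,0,-0.002,-0.02,0.006,0,0,0,-0.003,-0.03,0.008,-0.001,0,0,-0.004,-0.04,0.011,0,0,0,-0.004,-0.045,0.012,-0.001,0,0,-0.004,-0.045,0.012,-0.001,0,0,-0.004,-0.045,0.012,0,0,0,-0.004,-0.045,0.011,-0.001,0,0,-0.004]'

```text
time: 13.35
tcp_pos: [0.5698, -0.2212, 0.2409]
ee_rot: [3.138, -0.015, 1.357]
force: [-0.2, -1.0, -3.0]
finger_gap: 0.209
grasp_force: 59.0
```

servo_tool --deltas '[-0.045,0.01,-0.001,0,0,-0.005,-0.045,0.01,0,0,0,-0.005,-0.04,0.01,-0.001,0,0,-0.005,-0.035,0.008,0,0,0,-0.004,-0.03,0.007,0,0,0,-0.002,-0.02,0.005,0,0,0,-0.002,-0.01,0.003,0,0,0,-0.001,-0.004,0.001,0,0,0,0]'

```text
time: 14.15
tcp_pos: [0.5738, -0.3379, 0.2402]
ee_rot: [3.138, -0.016, 1.393]
force: [0.3, 0.4, -3.1]
finger_gap: 0.207
grasp_force: 58.9
```

```bash
python3 - <<'E'
from plan import *
c=q['case']
for cam in('scene','top'):
    im,d=shot(cam); P=cloud(cam,d); L=loc(c,P).reshape(-1,3)
    k=(L[:,0]>-.08)&(L[:,0]<.09)&(abs(L[:,1])<.08)&(L[:,2]>.222)&(L[:,2]<.255)
    A=L[k]; print(cam,k.sum(),np.percentile(A,[2,50,98],axis=0).round(4).tolist() if k.sum() else '')
    if k.sum()>300: print(cv2.minAreaRect((A[:,:2]*1000).astype(np.float32)))
    for x in(-.03,0,.03): print([np.median(A[(abs(A[:,0]-x)<.008)&(abs(A[:,1]-y)<.01),2]).round(4) for y in(-.03,0,.03)])
st(); print(loc(c,np.array(arm.get_obs()['tcp_pos'])))
im=load('scene')[0]; cv2.imwrite('pics/s4.png',im)
E
```

```text
scene 812 [[-0.0757, -0.0475, 0.2232], [-0.001, 0.0021, 0.2311], [0.045, 0.0471, 0.2415]]
((-16.269859313964844, -0.4434814453125), (127.61983489990234, 100.82279205322266), 1.0635584592819214)
[np.float64(0.2314), np.float64(0.2317), np.float64(0.2306)]
[np.float64(0.2309), np.float64(0.2308), np.float64(0.2304)]
[np.float64(0.2312), np.float64(0.2323), np.float64(0.2321)]
top 2122 [[-0.0735, -0.0497, 0.2273], [-0.0033, -0.0015, 0.2334], [0.0431, 0.0455, 0.2388]]
((-17.538101196289062, -2.7994537353515625), (124.86456298828125, 100.94364166259766), 0.3494267165660858)
[np.float64(0.2346), np.float64(0.2339), np.float64(0.2337)]
[np.float64(0.2342), np.float64(0.2335), np.float64(0.2336)]
[np.float64(0.233), np.float64(0.2329), np.float64(0.2324)]
{'time': 14.25, 'tcp_pos': [0.5738, -0.3374, 0.2403], 'ee_rot': [3.1377, -0.0157, 1.3936], 'joint_positions': [-0.7204, 0.3765, 1.2745, 0.0155, 1.4954, -0.5444], 'force': [0.0232, 0.3817, -2.2596], 'finger_gap': 0.2104, 'grasp_force': 58.9501}
[-0.10525579 -0.00147382  0.24033291]
```

```bash
python3 - <<'E'
from plan import *
c=q['case']; g=wld(c,[(-.1077,-.0002,0)])[0]
plan([((g[0],g[1],.235),(PI,-.016,c[2]),2),((g[0],g[1],.075),(PI,-.016,c[2]),8)])
E
```

```text
[-0.003,-0.001,0.005,0.001,0,0.001,-0.002,-0.002,0.006,0.001,0,0.001,-0.001,0,0.04,0,0,0,-0.001,0,0.04,0,0,0,-0.001,0,0.04,0,0,0,0,0,0.04,0,0,0,-0.001,0,0.04,0,0,0,0,0,0.04,0,0,0]
[-0.001,0,0.04,0,0,0,0,0,0.04,0,0,0]
end [ 0.5721 -0.3395  0.0748] [ 3.1409 -0.0157  1.3905] max [0.003 0.002 0.04  0.001 0.    0.001]
```

servo_tool --deltas '[-0.003,-0.001,0.005,0,0,0.001,-0.002,-0.002,0.006,0,0,0.001,-0.001,0,0.015,0,0,0,-0.001,0,0.025,0,0,0,-0.001,0,0.035,0,0,0,0,0,0.04,0,0,0,-0.001,0,0.045,0,0,0,0,0,0.045,0,0,0]'

```text
time: 15.05
tcp_pos: [0.5717, -0.3399, 0.1302]
ee_rot: [3.139, -0.016, 1.39]
force: [0.6, -0.2, -2.7]
finger_gap: 0.207
grasp_force: 58.9
```

servo_tool --deltas '[-0.001,0,0.04,0,0,0,0,0,0.03,0,0,0,0,0,0.02,0,0,0,0,0,0.01,0,0,0,0,0,0.005,0,0,0,0,0,0,0,0,0]'

```text
time: 15.65
tcp_pos: [0.5727, -0.3404, 0.0802]
ee_rot: [3.137, -0.015, 1.39]
force: [0.0, -0.1, -2.0]
finger_gap: 0.205
grasp_force: 58.9
```

```bash
cat > meas.py <<'E'
from plan import *
def cast(z0,z1):
    c=q['case']
    for cam,b in(('scene',.0467),('top',.043)):
        im,d=shot(cam); P=cloud(cam,d); L=loc(c,P).reshape(-1,3)
        k=(L[:,0]>-.06)&(L[:,0]<.0535)&(abs(L[:,1])<.055)&(L[:,2]>z0)&(L[:,2]<z1)&(im.reshape(-1,3).min(1)>120)
        A=L[k]; print(cam,k.sum(),np.percentile(A,[2,50,98],axis=0).round(4).tolist() if k.sum() else '')
        if len(A)>200: print('  y-ctr',(np.percentile(A[:,1],[2,98]).mean()).round(4),'x from back edge',(np.percentile(A[:,0],98)-b).round(4))
        for x in(-.03,0,.03): print('  ',[np.median(A[(abs(A[:,0]-x)<.008)&(abs(A[:,1]-y)<.01),2]).round(4) for y in(-.03,0,.03)])
    st(); print('tcp in case',loc(c,np.array(arm.get_obs()['tcp_pos'])).round(4))
E
python3 -c "
from meas import *
cast(.055,.09)"
```

```text
scene 611 [[-0.0463, -0.0474, 0.0633], [-0.0046, 0.0098, 0.0723], [0.0416, 0.0469, 0.0761]]
  y-ctr -0.0002 x from back edge -0.0051
   [np.float64(0.0739), np.float64(0.0734), np.float64(0.0738)]
   [np.float64(0.0723), np.float64(0.0721), np.float64(0.073)]
   [np.float64(nan), np.float64(0.0722), np.float64(0.0712)]
top 1394 [[-0.0567, -0.0494, 0.061], [-0.0055, -0.0016, 0.0737], [0.0387, 0.0449, 0.0777]]
  y-ctr -0.0023 x from back edge -0.0043
   [np.float64(0.0755), np.float64(0.0747), np.float64(0.0747)]
   [np.float64(0.0745), np.float64(0.0742), np.float64(0.0735)]
   [np.float64(0.0733), np.float64(0.0725), np.float64(0.0726)]
{'time': 15.75, 'tcp_pos': [0.5729, -0.3406, 0.0808], 'ee_rot': [3.1362, -0.0145, 1.3902], 'joint_positions': [-0.7248, 0.5051, 1.4256, 0.0162, 1.2138, -0.5498], 'force': [-0.3732, -0.7602, -3.2532], 'finger_gap': 0.2082, 'grasp_force': 58.9433}
tcp in case [-0.1085 -0.0011  0.0808]
  return _methods._mean(a, axis=axis, dtype=dtype,
  ret = ret.dtype.type(ret / rcount)
```

servo_tool --deltas '[0,-0.001,0,0,0.005,0,0,-0.0015,0.005,0,0.005,0,0,0,0.012,0,0,0,0,0,0.016,0,0,0,0,0,0.014,0,0,0,0,0,0.008,0,0,0,0,0,0.004,0,0,0,0,0,0.002,0,0,0]'

```text
time: 16.55
tcp_pos: [0.5713, -0.3388, 0.0489]
ee_rot: [3.138, -0.031, 1.39]
force: [-0.7, -0.3, -2.4]
finger_gap: 0.209
grasp_force: 58.9
```

servo_tool --deltas '[0,0,0.002,0,0,0,0,0,0.002,0,0,0,0,0,0.002,0,0,0,0,0,0.002,0,0,0,0,0,0.002,0,0,0,0,0,0,0,0,0]'

```text
time: 17.15
tcp_pos: [0.5714, -0.3388, 0.0442]
ee_rot: [3.138, -0.031, 1.39]
force: [-0.2, -1.0, -2.8]
finger_gap: 0.207
grasp_force: 59.0
```

```bash
python3 -W ignore -c "
from meas import *
cast(.028,.07)"
```

```text
scene 504 [[-0.0458, -0.0408, 0.0322], [-0.0081, 0.0125, 0.0381], [0.0379, 0.0485, 0.0424]]
  y-ctr 0.0039 x from back edge -0.0088
   [np.float64(0.0385), np.float64(0.0379), np.float64(0.0388)]
   [np.float64(0.0385), np.float64(0.038), np.float64(0.039)]
   [np.float64(nan), np.float64(0.0393), np.float64(0.0377)]
top 1256 [[-0.0471, -0.0478, 0.0356], [-0.0027, -0.0005, 0.0396], [0.0404, 0.0463, 0.0434]]
  y-ctr -0.0007 x from back edge -0.0026
   [np.float64(0.0397), np.float64(0.0398), np.float64(0.0398)]
   [np.float64(0.0404), np.float64(0.0396), np.float64(0.0395)]
   [np.float64(0.0399), np.float64(0.04), np.float64(0.0396)]
{'time': 17.25, 'tcp_pos': [0.5715, -0.3388, 0.0443], 'ee_rot': [3.1377, -0.0312, 1.3903], 'joint_positions': [-0.7309, 0.5498, 1.4414, 0.0311, 1.1636, -0.5629], 'force': [0.2481, -0.5547, -2.5823], 'finger_gap': 0.2103, 'grasp_force': 59.0119}
tcp in case [-0.107   0.0006  0.0443]
```

servo_tool --deltas '[0,0,0.002,0,0,0,0,0,0.002,0,0,0,0,0,0.002,0,0,0,0,0,0.002,0,0,0,0,0,0.002,0,0,0,0,0,0.002,0,0,0,0,0,0.001,0,0,0,0,0,0,0,0,0]'

```text
time: 18.05
tcp_pos: [0.5715, -0.3386, 0.0376]
ee_rot: [3.138, -0.031, 1.39]
force: [0.4, 0.6, -1.7]
finger_gap: 0.211
grasp_force: 59.1
```

```bash
python3 -W ignore -c "
from meas import *
cast(.028,.07)"
```

```text
scene 497 [[-0.0434, -0.0411, 0.0321], [-0.0081, 0.0136, 0.038], [0.0373, 0.0479, 0.0426]]
  y-ctr 0.0034 x from back edge -0.0094
   [np.float64(0.0381), np.float64(0.0383), np.float64(0.0383)]
   [np.float64(0.0387), np.float64(0.0381), np.float64(0.0379)]
   [np.float64(nan), np.float64(0.0393), np.float64(0.0376)]
top 1250 [[-0.0459, -0.0477, 0.0355], [-0.0021, -0.0005, 0.0393], [0.0403, 0.0465, 0.0433]]
  y-ctr -0.0006 x from back edge -0.0027
   [np.float64(0.0399), np.float64(0.0396), np.float64(0.0398)]
   [np.float64(0.0394), np.float64(0.0396), np.float64(0.0393)]
   [np.float64(0.0396), np.float64(0.0393), np.float64(0.0378)]
{'time': 18.15, 'tcp_pos': [0.5715, -0.3386, 0.0378], 'ee_rot': [3.1377, -0.0311, 1.3902], 'joint_positions': [-0.7307, 0.558, 1.4439, 0.0312, 1.1528, -0.563], 'force': [0.1735, -0.4783, -1.2955], 'finger_gap': 0.2095, 'grasp_force': 59.142}
tcp in case [-0.1069  0.0006  0.0378]
```

```bash
python3 -W ignore -c "
from meas import *
c=q['case']; im,d=load('top'); P=cloud('top',d); L=loc(c,P).reshape(-1,3)
for x in(-.1,-.15,-.2,-.25,-.3,-.33):
    k=(abs(L[:,0]-x)<.025)&(abs(abs(L[:,1])-.09)<.02); print(x,k.sum(),np.percentile(L[k,2],[5,50,95]).round(3), im.reshape(-1,3)[k].mean(0).round())
P=cloud('top',d); print('mat px', [ (p,P[p[1],p[0]].round(3)) for p in((480,180),(490,230),(510,270))])
"
```

```text
-0.1 681 [-0.001  0.002  0.456] [106. 148. 195.]
-0.15 317 [-0.001  0.002  0.401] [122. 161. 203.]Traceback (most recent call last):
  File "<string>", line 5, in <module>
    k=(abs(L[:,0]-x)<.025)&(abs(abs(L[:,1])-.09)<.02); print(x,k.sum(),np.percentile(L[k,2],[5,50,95]).round(3), im.reshape(-1,3)[k].mean(0).round())
                                                                       ~~~~~~~~~~~~~^^^^^^^^^^^^^^^^^^
    return _quantile_unchecked(
        a, q, axis, out, overwrite_input, method, keepdims, weights)
    return _ureduce(a,
                    func=_quantile_ureduce_func,
    ...<5 lines>...
                    overwrite_input=overwrite_input,
                    method=method)
    r = func(a, **kwargs)
    result = _quantile(arr,
                       quantiles=q,
    ...<2 lines>...
                       out=out,
                       weights=wgt)
    slices_having_nans = np.isnan(arr[-1, ...])
                                  ~~~^^^^^^^^^
IndexError: index -1 is out of bounds for axis 0 with size 0
```

```bash
python3 -W ignore -c "
from meas import *
im,d=load('scene'); P=cloud('scene',d)
i0=cv2.imread('pics/scene0.png')
print('edge',atz('top',[(470,200),(490,163),(535,285),(480,290)],0).round(3))
k=(i0.min(2)>170)&(np.mgrid[:400,:640][1]>370)&(np.mgrid[:400,:640][1]<450)&(np.mgrid[:400,:640][0]>125)&(np.mgrid[:400,:640][0]<170)
Q=P[k]; print(k.sum(),np.percentile(Q,[5,25,50,75,95],axis=0).round(3))
"
```

```text
edge [[ 0.552 -0.356  0.   ]
 [ 0.654 -0.421  0.   ]
 [ 0.32  -0.521  0.   ]
 [ 0.312 -0.367  0.   ]]
1680 [[ 0.241 -0.452  0.008]
 [ 0.263 -0.4    0.01 ]
 [ 0.518 -0.362  0.014]
 [ 0.561  0.14   0.459]
 [ 0.626  0.151  0.486]]
```

servo_tool --deltas '[0,0,-0.004,0,0,0,-0.008,0,-0.0002,0,0,0,-0.016,0,-0.0005,0,0,0,-0.016,0,-0.0005,0,0,0,-0.016,0,-0.0005,0,0,0,-0.016,0,-0.0005,0,0,0,-0.016,0,-0.0005,0,0,0,-0.016,0,-0.0005,0,0,0]'

```text
time: 18.95
tcp_pos: [0.5619, -0.3907, 0.0397]
ee_rot: [3.138, -0.031, 1.39]
force: [-0.7, 0.5, -1.1]
finger_gap: 0.207
grasp_force: 59.2
```

```bash
python3 -W ignore -c "
from meas import *
cast(.028,.07)"
```

```text
scene 496 [[-0.044, -0.0394, 0.0323], [-0.0075, 0.0139, 0.0383], [0.0376, 0.0478, 0.0425]]
  y-ctr 0.0042 x from back edge -0.0091
   [np.float64(0.0389), np.float64(0.039), np.float64(0.0384)]
   [np.float64(0.0388), np.float64(0.0385), np.float64(0.0391)]
   [np.float64(nan), np.float64(0.0402), np.float64(0.0379)]
top 1243 [[-0.0456, -0.0478, 0.0358], [-0.0025, -0.0005, 0.0392], [0.0403, 0.0464, 0.0433]]
  y-ctr -0.0007 x from back edge -0.0027
   [np.float64(0.04), np.float64(0.0393), np.float64(0.0407)]
   [np.float64(0.0395), np.float64(0.0391), np.float64(0.0392)]
   [np.float64(0.0391), np.float64(0.039), np.float64(0.0389)]
{'time': 19.05, 'tcp_pos': [0.5618, -0.3913, 0.0398], 'ee_rot': [3.1374, -0.0305, 1.389], 'joint_positions': [-0.7977, 0.6036, 1.3727, 0.0296, 1.1797, -0.6273], 'force': [-0.3013, 0.0628, -2.181], 'finger_gap': 0.2118, 'grasp_force': 59.1366}
tcp in case [-0.1604  0.0007  0.0398]
```

Cast undisturbed. I continue drawing out, with a slight rise under the feathered edge.

servo_tool --deltas '[-0.016,0,-0.001,0,0,0,-0.016,0,-0.002,0,0,0,-0.016,0,-0.003,0,0,0,-0.018,0,-0.003,0,0,0,-0.02,0,-0.006,0,0,0,-0.02,0,-0.01,0,0,0,-0.02,0,-0.02,0,0,0,-0.01,0,-0.04,0,0,0]'

```text
time: 19.85
tcp_pos: [0.5483, -0.4585, 0.0793]
ee_rot: [3.14, -0.033, 1.389]
force: [-0.7, -0.2, -1.1]
finger_gap: 0.209
grasp_force: 59.1
```

```bash
python3 -W ignore -c "
from meas import *
cast(.028,.07)
p=arm.get_obs()['tcp_pos']
plan([((p[0],p[1],.25),(PI,-.01,1.45),5),((.52,-.15,.25),(PI,0,1.6),8),((.495,.063,.25),(PI,0,1.78),6),((.495,.063,.06),(PI,0,1.78),5)])"
```

```text
scene 498 [[-0.0436, -0.0407, 0.0333], [-0.0074, 0.013, 0.0381], [0.0377, 0.0487, 0.0428]]
  y-ctr 0.004 x from back edge -0.009
   [np.float64(0.0387), np.float64(0.039), np.float64(0.0382)]
   [np.float64(0.0394), np.float64(0.0374), np.float64(0.0387)]
   [np.float64(nan), np.float64(0.0383), np.float64(0.0375)]
top 1244 [[-0.0456, -0.0481, 0.0355], [-0.0023, -0.0001, 0.0393], [0.0401, 0.0463, 0.0431]]
  y-ctr -0.0009 x from back edge -0.0029
   [np.float64(0.0406), np.float64(0.0398), np.float64(0.04)]
   [np.float64(0.0398), np.float64(0.0392), np.float64(0.0395)]
   [np.float64(0.0391), np.float64(0.0388), np.float64(0.0392)]
{'time': 19.95, 'tcp_pos': [0.5509, -0.4614, 0.0846], 'ee_rot': [3.1319, -0.0262, 1.3892], 'joint_positions': [-0.877, 0.6316, 1.2363, 0.0274, 1.2832, -0.7032], 'force': [-0.1113, -0.0938, 0.112], 'finger_gap': 0.2062, 'grasp_force': 59.1663}
tcp in case [-0.2314 -0.0011  0.0846]
[0.002,0.001,-0.066,0.001,-0.002,-0.008,0.001,0,-0.066,0.001,-0.002,-0.008,0.001,0.001,-0.066,0.002,-0.002,-0.008,0.001,0,-0.066,0.001,-0.002,-0.007,0.002,0,-0.067,0.002,-0.002,-0.008,0.076,-0.017,0.001,0,-0.001,-0.012,0.077,-0.016,0.001,0,-0.001,-0.012,0.077,-0.014,0,0,-0.001,-0.012]
[0.077,-0.013,0,0,-0.001,-0.012,0.077,-0.011,0,0,-0.001,-0.012,0.078,-0.01,0,0,0,-0.012,0.078,-0.008,0.001,0,-0.001,-0.012,0.077,-0.006,0,0,0,-0.011,0.071,-0.006,0,0,0,-0.019,0.071,-0.004,0,0,0,-0.019,0.072,-0.002,0,0,0,-0.019]
[0.072,0,0,0,0,-0.019,0.071,0.002,0,0,0,-0.019,0.072,0.004,0.001,0,0,-0.02,0,0,0.076,0,0,0,0,0,0.076,0,0,0,0,0,0.076,0,0,0,0,0,0.076,0,0,0,0,0,0.076,0,0,0]
end [0.4951 0.0632 0.0598] [ 3.1410e+00 -6.0000e-04  1.7802e+00] max [0.078 0.017 0.076 0.002 0.002 0.02 ]
```

servo_tool --deltas '[0.002,0.001,-0.066,0.001,-0.002,-0.008,0.001,0,-0.066,0.001,0,-0.008,0.001,0.001,-0.066,0.002,0,-0.008,0.001,0,-0.066,0.001,0,-0.007,0.002,0,-0.067,0.002,0,-0.008,0.076,-0.017,0.001,0,0,-0.012,0.077,-0.016,0.001,0,0,-0.012,0.077,-0.014,0,0,0,-0.012]'

```text
time: 20.75
tcp_pos: [0.5381, -0.3412, 0.2478]
ee_rot: [-3.138, -0.029, 1.508]
force: [0.6, 0.8, -1.1]
finger_gap: 0.212
grasp_force: 59.2
```

servo_tool --deltas '[0.077,-0.013,0,0,0,-0.012,0.077,-0.011,0,0,0,-0.012,0.078,-0.01,0,0,0,-0.012,0.078,-0.008,0.001,0,0,-0.012,0.077,-0.006,0,0,0,-0.011,0.071,-0.006,0,0,0,-0.019,0.071,-0.004,0,0,0,-0.019,0.072,-0.002,0,0,0,-0.019]'

```text
time: 21.55
tcp_pos: [0.5064, -0.0405, 0.256]
ee_rot: [3.14, -0.029, 1.692]
force: [0.3, -0.4, -1.4]
finger_gap: 0.211
grasp_force: 59.2
```

servo_tool --deltas '[0.072,0,0,0,0,-0.019,0.071,0.002,0,0,0,-0.019,0.072,0.004,0,0,0,-0.02,0,0,0.03,0,0,0,0,0,0.076,0,0,0,0,0,0.076,0,0,0,0,0,0.076,0,0,0,0,0,0.06,0,0,0]'

```text
time: 22.35
tcp_pos: [0.492, 0.0688, 0.0973]
ee_rot: [3.14, -0.029, 1.781]
force: [0.3, -0.5, -1.7]
finger_gap: 0.208
grasp_force: 59.1
```

```bash
python3 -W ignore -c "
from meas import *
im,d=shot('scene'); P=cloud('scene',d); st(); p=np.array(arm.get_obs()['tcp_pos']); y=arm.get_obs()['ee_rot'][2]
F=loc(np.array([p[0],p[1],y]),P).reshape(-1,3)
for x in(.055,.092,.13):
    k=(abs(F[:,0]-x)<.012)&(abs(F[:,1])<.022)&(F[:,2]<.1); print(x,k.sum(),np.median(F[k,2]))
plan([((.495,.063,.03),(PI,-.025,1.78),8)])"
```

```text
{'time': 22.4, 'tcp_pos': [0.4884, 0.0692, 0.0925], 'ee_rot': [-3.135, -0.0314, 1.7806], 'joint_positions': [-0.1238, 0.0813, 1.9262, 0.0302, 1.1507, -0.3462], 'force': [-3.6265, -0.3521, -4.629], 'finger_gap': 0.2082, 'grasp_force': 59.1708}
0.055 224 0.07544625480515593
0.092 241 0.07463487954896042
0.13 310 0.07300102538439879
[-0.002,0.001,0.016,-0.001,-0.001,0,-0.002,0.001,0.015,0,0,0,-0.002,0.002,0.016,-0.001,-0.001,0,-0.002,0.001,0.015,0,0,0,-0.003,0.001,0.016,-0.001,-0.001,0,-0.002,0.002,0.015,0,0,0,-0.003,0.001,0.016,-0.001,-0.001,0,-0.002,0.002,0.016,0,0,0]
end [0.495  0.0632 0.0298] [-3.1413 -0.0252  1.7806] max [0.003 0.002 0.016 0.001 0.001 0.   ]
```

servo_tool --deltas '[0,0,0.02,0,0.005,0,0,0,0.025,0,0.005,0,0,0,0.025,0,0.005,0,0,0,0.02,0,0,0,0,0,0.015,0,0,0,0,0,0.005,0,0,0,0,0,0,0,0,0,0,0,0,0,0,0]'

```text
time: 23.2
tcp_pos: [0.4936, 0.0715, 0.0457]
ee_rot: [3.137, -0.051, 1.782]
force: [-1.2, -0.2, -0.9]
finger_gap: 0.212
grasp_force: 59.2
```

```bash
python3 -W ignore -c "
from meas import *
im,d=shot('scene'); P=cloud('scene',d); st(); p=np.array(arm.get_obs()['tcp_pos']); y=arm.get_obs()['ee_rot'][2]
F=loc(np.array([p[0],p[1],y]),P).reshape(-1,3)
for x in(.055,.092,.13):
    k=(abs(F[:,0]-x)<.012)&(abs(F[:,1])<.022)&(F[:,2]<.1); print(x,k.sum(),np.median(F[k,2]))"
```

```text
{'time': 23.25, 'tcp_pos': [0.4937, 0.0715, 0.0458], 'ee_rot': [3.1365, -0.0514, 1.7817], 'joint_positions': [-0.1329, 0.1615, 1.9451, 0.0578, 1.0484, -0.3729], 'force': [-0.2077, 0.4737, -1.1014], 'finger_gap': 0.2116, 'grasp_force': 59.1949}
0.055 161 0.026392969605324
0.092 146 0.026071059806756114
0.13 228 0.026830381914627
```

servo_tool --deltas '[0,0,0.01,0,0,0,0,0,0.014,0,0,0,0,0,0.012,0,0,0,0,0,0.006,0,0,0,0,0,0.002,0,0,0,0,0,0.001,0,0,0,0,0,0,0,0,0]'

```text
time: 23.95
tcp_pos: [0.4932, 0.0727, 0.023]
ee_rot: [3.137, -0.052, 1.782]
force: [-0.0, -0.3, 0.3]
finger_gap: 0.206
grasp_force: 59.4
```

servo_tool --deltas '[0,0,0.001,0,0,0,0,0,0.001,0,0,0,0,0,0,0,0,0]'

```text
time: 24.25
tcp_pos: [0.4936, 0.0724, 0.0224]
ee_rot: [3.137, -0.051, 1.782]
force: [-1.3, -2.6, 3.8]
finger_gap: 0.211
grasp_force: 59.9
```

servo_tool --deltas '[0,0,0,0,0,0,0,0,0,0,0,0,0,0,0,0,0,0,0,0,0,0,0,0]' --gripper 0.3

```text
time: 24.65
tcp_pos: [0.4929, 0.0728, 0.0216]
ee_rot: [3.138, -0.052, 1.782]
force: [-0.3, -0.0, -0.6]
finger_gap: 0.647
grasp_force: 0.0
```

servo_tool --deltas '[0,0,-0.01,0,0,0,0,0,-0.03,0,0,0,0,0,-0.06,0,-0.016,0,0,0,-0.08,0,-0.016,0,0,0,-0.08,0,0,0,0,0,-0.08,0,0,0,0,0,-0.06,0,0,0,0,0,-0.02,0,0,0]'

```text
time: 25.45
tcp_pos: [0.495, 0.0686, 0.2361]
ee_rot: [3.131, 0.001, 1.781]
force: [0.3, -0.0, 0.4]
finger_gap: 0.651
grasp_force: 0.0
```

```bash
python3 -W ignore -c "
from meas import *
im,d=shot('scene'); P=cloud('scene',d); st(); p=np.array([.4936,.0724,1.782])
F=loc(p,P).reshape(-1,3)
for x in(.055,.092,.13):
    k=(abs(F[:,0]-x)<.012)&(abs(F[:,1])<.022)&(F[:,2]<.1); print(x,k.sum(),np.median(F[k,2]))
# cover geometry now
im,d=shot('top'); P=cloud('top',d); C=loc(q['case'],P).reshape(-1,3)
k=(C[:,0]>.06)&(C[:,0]<.16)&(abs(C[:,1])<.07)&(C[:,2]>.07)&(C[:,2]<.2); print(k.sum(),np.percentile(C[k],[1,50,99],axis=0).round(3).tolist())
c=q['case']
for x,z in((.16,.13),(.175,.13)): print(wld(c,[(x,0,z)]))
"
```

```text
{'time': 25.5, 'tcp_pos': [0.4949, 0.0686, 0.2356], 'ee_rot': [3.1314, 0.0004, 1.7815], 'joint_positions': [-0.1064, -0.0668, 1.7781, 0.0028, 1.4205, -0.3175], 'force': [-0.0587, 0.0344, 0.56], 'finger_gap': 0.6474, 'grasp_force': 0.0}
0.055 151 0.0036788206042129845
0.092 141 0.0013765700520155244
0.13 154 0.0013836202211510162
722 [[0.073, -0.064, 0.071], [0.104, 0.003, 0.162], [0.121, 0.062, 0.172]]
[[ 0.61981267 -0.07617918  0.13      ]]
[[ 0.62249511 -0.06142098  0.13      ]]
```

```bash
python3 -W ignore -c "
from meas import *
c=q['case']; W=lambda x,z:wld(c,[(x,0,z)])[0]; e=(PI,0,c[2])
plan([(W(.165,.235),e,8),(W(.165,.136),e,5)])"
```

```text
[-0.041,0.024,0,0.001,0,0.031,-0.04,0.026,0,0,0,0.031,-0.038,0.027,0,0.001,0,0.031,-0.037,0.029,-0.001,0,0,0.031,-0.035,0.031,-0.001,0.001,0,0.031,-0.034,0.033,0,0,0,0.031,-0.032,0.035,-0.001,0.001,-0.001,0.031,-0.031,0.036,0,0,0,0.032]
[0,0,0.04,0,0,0,0,0,0.039,0,0,0,0,0,0.04,0,0,0,0,0,0.039,0,0,0,0,0,0.04,0,0,0]
end [ 0.6209 -0.0712  0.1359] [ 3.1412e+00 -3.0000e-04  1.3903e+00] max [0.041 0.036 0.04  0.001 0.001 0.032]
```

servo_tool --deltas '[-0.041,0.024,0,0.001,0,0.031,-0.04,0.026,0,0,0,0.031,-0.038,0.027,0,0.001,0,0.031,-0.037,0.029,-0.001,0,0,0.031,-0.035,0.031,-0.001,0.001,0,0.031,-0.034,0.033,0,0,0,0.031,-0.032,0.035,-0.001,0.001,0,0.031,-0.031,0.036,0,0,0,0.032]' --gripper -1

```text
time: 26.35
tcp_pos: [0.6193, -0.0716, 0.2297]
ee_rot: [-3.134, -0.002, 1.388]
force: [-0.6, -0.1, -0.3]
finger_gap: -0.004
grasp_force: 0.0
```

servo_tool --deltas '[0,0,0.03,0,0,0,0,0,0.04,0,0,0,0,0,0.045,0,0,0,0,0,0.045,0,0,0,0,0,0.025,0,0,0,0,0,0.01,0,0,0,0,0,0,0,0,0]'

```text
time: 27.05
tcp_pos: [0.6188, -0.0705, 0.1342]
ee_rot: [-3.136, -0.002, 1.391]
force: [-0.7, -0.1, 0.1]
finger_gap: -0.004
grasp_force: 0.0
```

```bash
python3 -W ignore -c "
from meas import *
st(); c=q['case']; W=lambda x,z:wld(c,[(x,0,z)])[0]; e=(PI,0,c[2])
print(loc(c,np.array(arm.get_obs()['tcp_pos'])))
plan([(W(.073,.136),e,8)])"
```

```text
{'time': 27.05, 'tcp_pos': [0.6188, -0.0705, 0.1342], 'ee_rot': [-3.1362, -0.0019, 1.3906], 'joint_positions': [-0.3078, 0.3471, 1.5242, 0.0013, 1.2759, -0.128], 'force': [-0.7233, -0.108, 0.1464], 'finger_gap': -0.0039, 'grasp_force': 0.0}
[0.16540723 0.00201947 0.13419238]
[-0.023,0.001,0,0,0,0,-0.023,0,-0.001,0,0,0,-0.023,0.001,0,-0.001,0,0,-0.023,0,-0.001,0,0,0,-0.023,0.001,0,-0.001,0,0,-0.023,0,-0.001,0,0,0,-0.023,0.001,0,-0.001,-0.001,0,-0.024,0,-0.001,0,0,0]
end [ 0.6042 -0.1619  0.136 ] [-3.1409e+00 -3.0000e-04  1.3906e+00] max [0.024 0.001 0.001 0.001 0.001 0.   ]
```

servo_tool --deltas '[-0.023,0.001,0,0,0,0,-0.023,0,0,0,0,0,-0.02,0.001,0,0,0,0,-0.016,0,0,0,0,0,-0.016,0,0,0,0,0]'

```text
time: 27.55
tcp_pos: [0.6121, -0.1203, 0.136]
ee_rot: [-3.14, -0.002, 1.39]
force: [0.3, 1.1, 0.6]
finger_gap: 0.0
grasp_force: 0.6
```

servo_tool --deltas '[-0.016,0,0,0,0,0,-0.016,0,0,0,0,0,-0.016,0,0,0,0,0,-0.016,0,0,0,0,0,-0.016,0,0,0,0,0]'

```text
time: 28.05
tcp_pos: [0.6045, -0.1593, 0.1352]
ee_rot: [-3.138, -0.002, 1.39]
force: [-0.0, 0.4, 0.6]
finger_gap: -0.006
grasp_force: 0.5
```

```bash
python3 -W ignore -c "
from meas import *
st(); c=q['case']; W=lambda x,z:wld(c,[(x,0,z)])[0]; e=(PI,0,c[2])
print(loc(c,np.array(arm.get_obs()['tcp_pos'])))
for cam in('top','scene'):
  im,d=shot(cam); C=loc(c,cloud(cam,d)).reshape(-1,3)
  k=(C[:,0]>-.08)&(C[:,0]<.16)&(abs(C[:,1])<.062)&(abs(C[:,1])>.03)&(C[:,2]>.06)&(C[:,2]<.2); A=C[k]; print(cam,k.sum(),np.percentile(A,[2,50,98],axis=0).round(3).tolist(), 'theta',np.median(np.arctan2(A[:,2]-.0465,.062-A[:,0])))
plan([(W(.033,.138),e,6),(W(.006,.123),e,6),(W(-.014,.101),e,6),(W(-.028,.074),e,6),(W(-.034,.055),e,5),(W(-.036,.048),e,3)])"
```

```text
{'time': 28.05, 'tcp_pos': [0.6045, -0.1593, 0.1352], 'ee_rot': [-3.1383, -0.0015, 1.3903], 'joint_positions': [-0.451, 0.3503, 1.5179, 0.0006, 1.2769, -0.2707], 'force': [-0.0431, 0.3873, 0.6251], 'finger_gap': -0.0056, 'grasp_force': 0.4611}
[0.0754413  0.00020226 0.1352371 ]Traceback (most recent call last):
  File "<string>", line 7, in <module>
    k=(C[:,0]>-.08)&(C[:,0]<.16)&(abs(C[:,1])<.062)&(abs(C[:,1])>.03)&(C[:,2]>.06)&(C[:,2]<.2); A=C[k]; print(cam,k.sum(),np.percentile(A,[2,50,98],axis=0).round(3).tolist(), 'theta',np.median(np.arctan2(A[:,2]-.0465,.062-A[:,0])))
                                                                                                                          ~~~~~~~~~~~~~^^^^^^^^^^^^^^^^^^^^
    return _quantile_unchecked(
        a, q, axis, out, overwrite_input, method, keepdims, weights)
    return _ureduce(a,
                    func=_quantile_ureduce_func,
    ...<5 lines>...
                    overwrite_input=overwrite_input,
                    method=method)
    r = func(a, **kwargs)
    result = _quantile(arr,
                       quantiles=q,
    ...<2 lines>...
                       out=out,
                       weights=wgt)
    slices_having_nans = np.isnan(arr[-1, ...])
                                  ~~~^^^^^^^^^
IndexError: index -1 is out of bounds for axis 0 with size 0
```

```bash
python3 -W ignore -c "
from meas import *
c=q['case']; W=lambda x,z:wld(c,[(x,0,z)])[0]; e=(PI,0,c[2])
for cam in('scene',):
  im,d=shot(cam); C=loc(c,cloud(cam,d)).reshape(-1,3)
  k=(C[:,0]>-.08)&(C[:,0]<.16)&(abs(C[:,1])<.062)&(C[:,2]>.06)&(C[:,2]<.2); A=C[k]; print(cam,k.sum()); print(np.percentile(A,[2,50,98],axis=0).round(3).tolist() if k.sum() else '')
plan([(W(.033,.138),e,5),(W(.006,.123),e,4),(W(-.014,.101),e,4),(W(-.028,.074),e,4),(W(-.034,.055),e,4),(W(-.036,.048),e,3)])"
```

```text
scene 1198
[[0.05, -0.06, 0.063], [0.065, 0.009, 0.125], [0.086, 0.06, 0.189]]
[-0.017,0,-0.001,0,0,0,-0.017,0,-0.001,-0.001,0,0,-0.017,0,-0.001,0,0,0,-0.016,0,-0.001,-0.001,0,-0.001,-0.017,0.001,-0.002,0,-0.001,0,-0.013,0,0.008,0,0,0,-0.014,0,0.007,0,0,0,-0.013,0,0.008,0,0,0]
[-0.014,0,0.007,0,0,0,-0.01,0,0.011,0,0,0,-0.01,0,0.011,0,0,0,-0.01,0,0.011,0,0,0,-0.01,0,0.011,0,0,0,-0.007,0,0.014,0,0,0,-0.007,0,0.013,0,0,0,-0.007,0,0.014,0,0,0]
[-0.007,0,0.013,0,0,0,-0.003,0,0.01,0,0,0,-0.003,0,0.009,0,0,0,-0.003,0,0.01,0,0,0,-0.003,0,0.009,0,0,0,-0.001,0,0.005,0,0,0,-0.001,0,0.005,0,0,0,-0.002,0,0.004,0,0,0]
end [ 0.5849 -0.2693  0.0482] [-3.1415e+00  5.0000e-04  1.3906e+00] max [0.017 0.001 0.014 0.001 0.001 0.001]
```

The cover is now upright (scene points at x ≈ 65 mm, z up to 189 mm). I follow its arc down.

servo_tool --deltas '[-0.017,0,-0.001,0,0,0,-0.017,0,-0.001,0,0,0,-0.017,0,-0.001,0,0,0,-0.016,0,-0.001,0,0,0,-0.017,0.001,-0.002,0,0,0,-0.013,0,0.008,0,0,0,-0.014,0,0.007,0,0,0,-0.013,0,0.008,0,0,0]'

```text
time: 28.95
tcp_pos: [0.594, -0.2205, 0.1265]
ee_rot: [-3.139, -0.001, 1.39]
force: [0.2, 0.4, 0.8]
finger_gap: -0.001
grasp_force: 0.3
```

servo_tool --deltas '[-0.014,0,0.007,0,0,0,-0.01,0,0.011,0,0,0,-0.01,0,0.011,0,0,0,-0.01,0,0.011,0,0,0,-0.01,0,0.011,0,0,0,-0.007,0,0.014,0,0,0,-0.007,0,0.013,0,0,0,-0.007,0,0.014,0,0,0]'

```text
time: 29.75
tcp_pos: [0.5871, -0.2568, 0.0801]
ee_rot: [-3.138, -0.002, 1.39]
force: [-0.6, 0.1, -0.6]
finger_gap: 0.002
grasp_force: 0.2
```

servo_tool --deltas '[-0.007,0,0.013,0,0,0,-0.003,0,0.01,0,0,0,-0.003,0,0.009,0,0,0,-0.003,0,0.01,0,0,0,-0.003,0,0.008,0,0,0,0,0,0,0,0,0]'

```text
time: 30.35
tcp_pos: [0.585, -0.2656, 0.0548]
ee_rot: [-3.137, -0.002, 1.39]
force: [0.5, 0.3, 1.2]
finger_gap: -0.001
grasp_force: 0.0
```

```bash
python3 -W ignore -c "
from meas import *
st(); c=q['case']; print(loc(c,np.array(arm.get_obs()['tcp_pos'])))
im,d=shot('scene'); C=loc(c,cloud('scene',d)).reshape(-1,3)
for x in(-.055,-.03,0,.03,.055):
  k=(abs(C[:,0]-x)<.008)&(abs(C[:,1])<.05)&(C[:,2]<.2); print(x,k.sum(),np.percentile(C[k,2],[10,50,90]).round(3) if k.sum() else '')"
```

```text
{'time': 30.35, 'tcp_pos': [0.585, -0.2656, 0.0548], 'ee_rot': [-3.1374, -0.0021, 1.3901], 'joint_positions': [-0.6141, 0.4837, 1.5117, 0.0002, 1.1509, -0.4335], 'force': [0.4979, 0.2739, 1.1681], 'finger_gap': -0.0007, 'grasp_force': 0.0}
[-0.03263895  0.00040255  0.05484917]
-0.055 65 [0.077 0.08  0.083]
-0.03 423 [0.072 0.116 0.183]
0 156 [0.062 0.066 0.069]
0.03 149 [0.055 0.058 0.061]
0.055 367 [0.007 0.035 0.053]
```

```bash
python3 -W ignore -c "
from meas import *
im,d=shot('scene'); x0,y0,x1,y1=300,90,430,195
cv2.imwrite('pics/s5c.png',cv2.resize(im[y0:y1,x0:x1],None,fx=5.7,fy=5.7,interpolation=cv2.INTER_CUBIC))"
```

```text
(no output)
```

View pics/s5c.png

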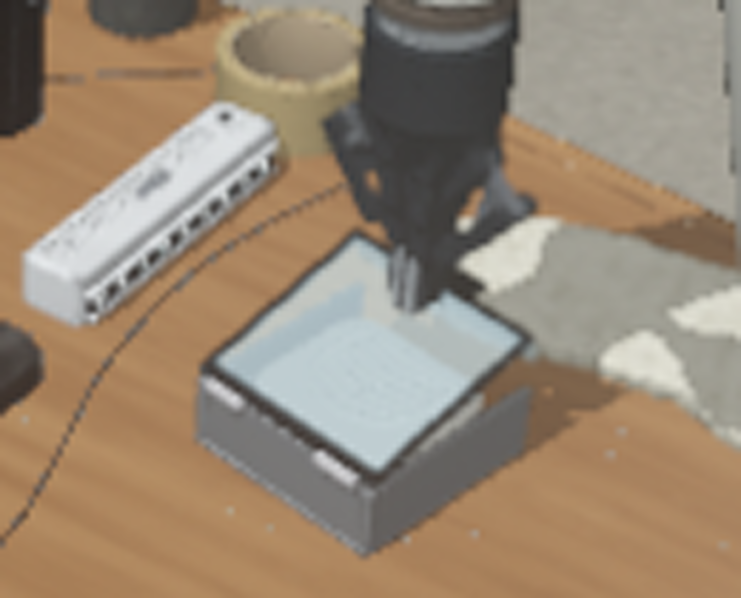

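The fingertips rest on the cover, which is open by about 0.25 rad. I press on down, watching the force.

servo_tool --deltas '[0,0,0.006,0,0,0,0,0,0.006,0,0,0,0,0,0.004,0,0,0,0,0,0,0,0,0]'

```text
time: 30.85
tcp_pos: [0.5851, -0.2656, 0.0472]
ee_rot: [-3.138, -0.002, 1.39]
force: [-0.7, 0.2, -0.3]
finger_gap: -0.001
grasp_force: 0.0
```

```bash
cat > cov.py <<'E'
from meas import *
st(); c=q['case']; print(loc(c,np.array(arm.get_obs()['tcp_pos'])))
for cam in('scene','top'):
  im,d=shot(cam); C=loc(c,cloud(cam,d)).reshape(-1,3)
  for x in(-.055,-.045,0,.03,.055):
    k=(abs(C[:,0]-x)<.005)&(abs(C[:,1])<.055)&(abs(C[:,1])>.025)&(C[:,2]<.2)&(C[:,2]>.02); print(cam,x,k.sum(),np.percentile(C[k,2],[10,50,90]).round(3) if k.sum() else '')
E
python3 -W ignore cov.py
```

```text
{'time': 30.85, 'tcp_pos': [0.5851, -0.2656, 0.0472], 'ee_rot': [-3.1378, -0.0019, 1.3902], 'joint_positions': [-0.6139, 0.4936, 1.5148, 0.0002, 1.1374, -0.4334], 'force': [-0.6984, 0.1767, -0.2594], 'finger_gap': -0.0006, 'grasp_force': 0.0}
[-0.03259281  0.00029112  0.04715319]
scene -0.055 33 [0.07  0.072 0.074]
scene -0.045 51 [0.067 0.07  0.073]
scene 0 53 [0.058 0.061 0.064]
scene 0.03 61 [0.052 0.056 0.059]
scene 0.055 60 [0.029 0.051 0.053]
top -0.055 0 
top -0.045 0 
top 0 99 [0.06  0.062 0.065]
top 0.03 92 [0.054 0.057 0.059]
top 0.055 93 [0.05  0.053 0.055]
```

servo_tool --deltas '[0,0,0.006,0,0,0,0,0,0.006,0,0,0,0,0,0.006,0,0,0,0,0,0.006,0,0,0,0,0,0.004,0,0,0,0,0,0,0,0,0]'

```text
time: 31.55
tcp_pos: [0.585, -0.2656, 0.0331]
ee_rot: [-3.138, -0.002, 1.39]
force: [-0.4, 0.1, 0.2]
finger_gap: -0.001
grasp_force: 0.0
```

```bash
python3 -W ignore cov.py
```

```text
{'time': 31.55, 'tcp_pos': [0.585, -0.2656, 0.0331], 'ee_rot': [-3.1377, -0.002, 1.3901], 'joint_positions': [-0.614, 0.5123, 1.5199, 0.0002, 1.1138, -0.4334], 'force': [-0.4072, 0.0762, 0.215], 'finger_gap': -0.0012, 'grasp_force': 0.0}
[-0.0325611   0.00036678  0.03310822]
scene -0.055 34 [0.054 0.056 0.057]
scene -0.045 47 [0.053 0.055 0.181]
scene 0 49 [0.05  0.052 0.055]
scene 0.03 53 [0.05  0.051 0.054]
scene 0.055 55 [0.031 0.051 0.052]
top -0.055 0 
top -0.045 0 
top 0 86 [0.052 0.054 0.056]
top 0.03 88 [0.049 0.052 0.055]
top 0.055 98 [0.049 0.052 0.054]
```

servo_tool --deltas '[0,0,0.003,0,0,0,0,0,0.003,0,0,0,0,0,0.003,0,0,0,0,0,0,0,0,0]'

```text
time: 32.05
tcp_pos: [0.5852, -0.2657, 0.0289]
ee_rot: [-3.138, -0.002, 1.39]
force: [-0.0, -0.7, -0.1]
finger_gap: -0.001
grasp_force: 0.0
```

servo_tool --deltas '[0,0,0.002,0,0,0,0,0,0,0,0,0]'

```text
time: 32.25
tcp_pos: [0.5852, -0.2657, 0.028]
ee_rot: [-3.138, -0.002, 1.39]
force: [0.1, -0.2, -0.7]
finger_gap: -0.001
grasp_force: 0.0
```

```bash
python3 -W ignore cov.py
```

```text
{'time': 32.25, 'tcp_pos': [0.5852, -0.2657, 0.028], 'ee_rot': [-3.1383, -0.0017, 1.3902], 'joint_positions': [-0.614, 0.5193, 1.5213, 0.0002, 1.1047, -0.4335], 'force': [0.0509, -0.2324, -0.6633], 'finger_gap': -0.0008, 'grasp_force': 0.0}
[-0.03268666  0.00012257  0.02803674]
scene -0.055 28 [0.049 0.051 0.053]
scene -0.045 55 [0.048 0.051 0.185]
scene 0 48 [0.047 0.05  0.053]
scene 0.03 50 [0.046 0.049 0.051]
scene 0.055 55 [0.029 0.05  0.052]
top -0.055 0 
top -0.045 0 
top 0 87 [0.048 0.051 0.053]
top 0.03 84 [0.049 0.051 0.052]
top 0.055 93 [0.049 0.051 0.053]
```

servo_tool --deltas '[0,0,-0.01,0,0,0,0,0,-0.04,0,0,0,0,0,-0.08,0,0,0,0,0,-0.09,0,0,0,0,0,-0.09,0,0,0,-0.08,0,-0.05,0,0,0,-0.09,0,0,0,0,0,-0.09,0,0,0,0,0]'

```text
time: 33.15
tcp_pos: [0.563, -0.3957, 0.2106]
ee_rot: [3.141, 0.001, 1.391]
force: [0.8, -0.8, 0.6]
finger_gap: 0.002
grasp_force: 0.0
```

servo_tool --deltas '[-0.06,0,0,0,0,0,0,0,0,0,0,0]'

```text
time: 33.35
tcp_pos: [0.5553, -0.4277, 0.2079]
ee_rot: [-3.139, -0.0, 1.386]
force: [-0.7, 0.3, -0.2]
finger_gap: -0.002
grasp_force: 0.0
```

```bash
python3 -W ignore cov.py; python3 -W ignore -c "
from meas import *
c=q['case']; im,d=load('top'); C=loc(c,cloud('top',d)).reshape(-1,3)
k=(abs(C[:,0])<.055)&(abs(C[:,1])<.058)&(C[:,2]>.03)&(C[:,2]<.07); A=C[k]
co=np.linalg.lstsq(np.c_[A[:,:2],np.ones(len(A))],A[:,2],rcond=None)[0]; print('cover plane',co.round(4),len(A))
k=(C[:,2]>.03)&(C[:,2]<.3)&(C[:,0]>.07)&(C[:,0]<.15)&(abs(C[:,1])<.06); print('standing pts',k.sum())
F=loc(np.array([.4936,.0724,1.782]),cloud('top',d)).reshape(-1,3)
for x in(.055,.092,.13):
    k=(abs(F[:,0]-x)<.012)&(abs(F[:,1])<.022)&(F[:,2]<.1); print('blade',x,k.sum(),np.median(F[k,2]).round(4))
# compare bystanders with first picture
i0=cv2.imread('pics/top0.png'); D=cv2.absdiff(i0,im).max(2)
for n,(u,v) in dict(jar=(320,110),brush=(257,118),blue=(287,276),red=(328,162),marker=(390,266),usb=(330,268),pink=(203,232)).items(): print(n,(D[v-14:v+15,u-14:u+15]>60).sum())"
```

```text
{'time': 33.35, 'tcp_pos': [0.5553, -0.4277, 0.2079], 'ee_rot': [-3.1385, -0.0001, 1.3855], 'joint_positions': [-0.8275, 0.4873, 1.1919, -0.0018, 1.4648, -0.642], 'force': [-0.6709, 0.3418, -0.1746], 'finger_gap': -0.0019, 'grasp_force': 0.0}
[-0.19743581  0.00064452  0.20790544]
scene -0.055 44 [0.048 0.05  0.053]
scene -0.045 37 [0.048 0.05  0.052]
scene 0 47 [0.047 0.049 0.051]
scene 0.03 44 [0.047 0.049 0.052]
scene 0.055 57 [0.031 0.05  0.052]
top -0.055 89 [0.048 0.051 0.053]
top -0.045 87 [0.049 0.051 0.052]
top 0 82 [0.048 0.051 0.053]
top 0.03 86 [0.048 0.051 0.052]
top 0.055 95 [0.048 0.052 0.054]
cover plane [ 0.0014 -0.0011  0.0507] 1855
standing pts 0
blade 0.055 153 0.0041
blade 0.092 152 0.0029
blade 0.13 153 0.0026
jar 0
brush 0
blue 0
red 0
marker 0
usb 0
pink 0
```

```bash
python3 -c "
from rig import arm
print(arm.close_job())"
```

```text
the job is handed in; nothing more can be done
None
```

The job is handed in, with no verdict returned. By camera, the white cast was level on the bearers, about 3 mm in front of the case's middle, before the cover hid it. The cover is now shut to about 0.001 rad, the lifter lies flat near where it started, and the pink cast, jar, brush, tubes, marker and USB stick show no movement.

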